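# Preset a loose-key valve on the filling header

### The job

Preset the valve over the wide cream bowl to half open before the hose is coupled; leave the valve over the small clay pot as it is. Stand the loose steel T-key fully down on that valve's square spindle and let go of it, then take it again by its cross-bar and turn the valve anticlockwise until its pointer stands midway between shut (across the branch pipe) and open (along it, towards the spout). Leave the key standing on the spindle and do not shift the bowl or the pot.

Things in the scene. Friction and masses are not known exactly. Their poses are not given: they have to be found in the camera images.
- header: Fixed filling header: plywood board 100 x 420 mm (origin on the table below the pipe) carrying a level steel pipe along y, its axis 125 mm up. x points away from the robot. Two branches run towards the robot (-x), each with a brass valve (spindle axis at x = -62 mm, y = +-105 mm) and a spout (x = -125 mm, mouth 87 mm up). Nothing stands higher than the spindles.
- key_mid (a point): Middle of the square shaft (12 mm thick) of the loose steel T-key, which lies flat on the table; 14 mm above it. x: along the shaft from socket to cross-bar (points up in use); y: along the cross-bar, level while it lies. The shaft is bare from x = -18 to x = +46 mm. Foot of the socket: x = -54 mm. Cross-bar axis: x = +56 mm.
- key: The T-key (same origin and axes as key_mid), 124 mm long, about 0.18 kg, centre of mass about 20 mm from the origin towards the cross-bar. Socket: 28 mm square block, x = -54 to -24 mm, tapering to the shaft by x = -18 mm; its open foot has a 15.6 mm square hole 28 mm deep, sides parallel to y and z.
- key_bar (a point): Centre of the T-key's cross-bar, where it is gripped from above once the key stands: a 12 mm round bar along y with a 28 mm ball at each end (ball centres at y = +-40 mm; bare between y = +-26 mm). Same axes as key_mid.
- spindle_left (a point): Foot of the square spindle of the left (+y) valve, on its axis, 159 mm above the table: the key's foot rests here when fully down, any of four ways round. Square 14 mm, 18 mm tall, then a cone of 6 mm (8 mm wide at the tip). z up; x, y parallel to its sides and turning with it; y along the pointer. About 0.25 N m turns it; the key has about 1 mm and 0.11 rad of play on it.
- spindle_right (a point): The same point of the right (-y) valve, 210 mm from the left one.
- pointer_left (a point): Tip of the left valve's flat dark pointer, 35 mm out from the spindle's axis, just above a round dial plate with three marks (shut, half, open).
- pointer_right (a point): The same for the right valve.
- spin_left (a joint): Opening of the left valve: 0 shut (pointer across the branch pipe, to the robot's left), pi/2 fully open (pointer along the branch, towards the spout), pi/4 half open; grows anticlockwise seen from above; stops at both ends; stays where it is left.
- spin_right (a joint): Opening of the right valve, in the same way.
- bowl_mid (a point): Wide cream plastic bowl, 192 mm across, 66 mm high, loose, standing under one of the two spouts (its centre about 65 mm from that valve's spindle, towards the robot). This point is on its axis half-way up.
- pot_mid (a point): Small clay pot, 75 mm across the rim, 70 mm high, loose, standing under the other spout. This point is on its axis half-way up.
Not all that is in view belongs to the job. There is more than one size of the key; the one meant has the size given above.

How it is judged:
On the way:
1. the key stands fully down on the spindle of the valve over the bowl, let go, the valve not yet opened beyond 0.5 rad (((horizontal distance between bowl_mid and spindle_left below 0.12 m and horizontal distance between key_mid and spindle_left below 0.008 m and z of key_mid in the frame of spindle_left below 0.058 m and angle between key_mid's own x axis and vertical below 0.12 rad and contact force between the fingers and key below 0.1 N and value of joint spin_left below 0.5 rad) or (horizontal distance between bowl_mid and spindle_right below 0.12 m and horizontal distance between key_mid and spindle_right below 0.008 m and z of key_mid in the frame of spindle_right below 0.058 m and angle between key_mid's own x axis and vertical below 0.12 rad and contact force between the fingers and key below 0.1 N and value of joint spin_right below 0.5 rad))), for 0.2 s.
At the end, for the whole second after the job is handed in: The valve over the bowl is half open (0.785 rad, within 0.14 rad), the T-key stands upright and fully down on its spindle, at rest and let go; the other valve's pointer is within 4 mm of where it began (((horizontal distance between bowl_mid and spindle_left below 0.12 m and horizontal distance between key_mid and spindle_left below 0.008 m and z of key_mid in the frame of spindle_left below 0.058 m and angle between key_mid's own x axis and vertical below 0.12 rad and value of joint spin_left between 0.645 and 0.925 rad and distance of pointer_right from where it was at the start of the episode below 0.004 m and velocity of joint spin_left below 0.05 rad/s and linear speed of key below 0.02 m/s) or (horizontal distance between bowl_mid and spindle_right below 0.12 m and horizontal distance between key_mid and spindle_right below 0.008 m and z of key_mid in the frame of spindle_right below 0.058 m and angle between key_mid's own x axis and vertical below 0.12 rad and value of joint spin_right between 0.645 and 0.925 rad and distance of pointer_left from where it was at the start of the episode below 0.004 m and velocity of joint spin_right below 0.05 rad/s and linear speed of key below 0.02 m/s))); the robot touches nothing.
It fails at once if the bowl or the pot shifted by more than 30 mm (distance of any of bowl_mid, pot_mid from where it was at the start of the episode above 0.03 m).
It also fails if it takes over 58 s, if anything falls off the work surface, if the arm or the gripper's body presses on something with over 40 N, if the wrist force passes 120 N, or if a joint passes its speed limit or range.

### The arm

A 6-joint arm with a two-finger parallel gripper is mounted at the origin on a cart in front of the work surface, level with it; the furniture and walls round the work are solid. World frame = base frame: x ahead of the robot, y to its left, z up, the work surface at z = 0. Lengths are in m, angles in rad, forces in N, time in s.
With the tool pointing down it reaches from about 0.375 to 0.9 m from the base axis. Payload 3.1 kg.
Tool frame: the origin (TCP) lies on the centre line of the jaws, within the pads' length; the fingertips stand robot.finger_overhang ahead of it and the grasp point (between the pads) lies 2 mm behind it (robot.finger_overhang is the distance from the TCP to the fingertips, in m); z points along the fingers, y is the direction in which the jaws open and shut (so a half turn about z gives the same grasp; the last joint's range is limited). The gripper opens to 87 mm and grips with 3 to 60 N. Pads are 19 mm wide; open, the fingers measure 117 mm over their backs; the gripper's body (75 mm by 190 mm) begins 51 mm behind the grasp point.
Start: joints at [-1.486, 0.527, 1.433, -0, 1.181, -0.178], TCP at [0.162, -0.604, 0.24] pointing down, gripper open.
Joint ranges: [-3.08, 3.08], [-0.75, 2.2], [0.22, 2.44], [-1.43, 4.57], [0, 2.65], [-2.85, 2.85]. Speed limits (rad/s): [2.79, 2.79, 3.14, 3.14, 3.14, 3.14].

### API

Orientations are given as a unit quaternion [x, y, z, w].
In Python, from rig import robot gives the robot as it stands. The module is installed in compiled form; this text tells all that it offers.
- The arm moves only by the tool step_arm, never from a script. Its arguments are lists of equal length, an entry for each row: "slide": the shift along the tool's x, y, z in mm, a list of three; "twist": the turn about the tool's z in degrees. A call has 1 to 20 rows; each row shifts and turns the commanded pose from where the row before left it, along the tool's axes as they then stand; what a row does not reach is not made up. A row lasts 1/12 s, in which the tool goes at most 41.7 mm and 7.16 degrees, less where a joint would pass 70% of its speed; a pose out of reach is approached as far as the arm can. A call is refused whole if a number of a shift passes 41.7 or a number of a turn 7.16, either way. A call with a gripper value outside its range is refused whole. "jaw" is the finger opening in mm, from 0 to 87, set as the call begins (left out, the last holds). The fingers move at their own pace and stop on an object; "force" is the grip in N (left out, the last holds). Time passes only in rows, so rows that do not move let the fingers close. It gives the time, the measured TCP pose, the force and the opening at its end, in the units of the state.
- robot.get_obs(): the state, without advancing time (a new reading comes with each control period).
- robot.camera(name): name is "side" or "top" or "wrist"; returns a dict with "color" (480x640x3 uint8, blue, green, red), "depth" (480x640 float32, m along the optical axis (not along the pixel's ray), 0 where there is no reading), "camera_matrix" (3x3 intrinsics, pixels), "k1" (the pictures are not rectified: a ray, as slopes to the right and down, at radius r is drawn at 1 + k1 r^2 times it, then the intrinsics apply), "origin" and "orientation" of the camera in the world. Camera axes: x right, y down, z forward; pixel columns grow to the right and rows downward; lengths in m; the calibration is good to about 2 mm. A picture is of the moment at which its call begins.
- robot.hand_in(): hands the job in, once; it reports no verdict.
The state is a dict: "time": time; "q": joint angles; "joint_velocities": joint speeds; "joint_torque": joint torques, N m; "position": TCP position; "tool_rot": TCP orientation; "ft_force": force on the tool from outside, world axes, zero at the start; "moment": the same for the moment, N m; "grip_width": finger opening in m.
Only numpy, scipy, OpenCV 4.12 (cv2) and the standard library are available. Lean on these libraries where they do the work, as an engineer would, in place of code of your own. Each camera call takes 0.05 s, during which the arm holds its last target.

## Working session

There is one attempt and no reset: what is moved stays moved. The work goes in short steps, Python scripts to look and compute and a tool call to move; the robot and the scene stay as the last step left them, time stands still between calls to the robot, and variables do not carry over. Pictures are saved under pics/ and viewed, and the job is handed in when it is done.

Besides the shell and the picture viewer there is one more tool, called after "Call:" by a JSON object that holds its "op" and its "data". step_arm: Moves the arm, as the interface text tells. Its arguments: {"type":"object","properties":{"slide":{"type":"array","items":{"type":"array","items":{"type":"number"}}},"twist":{"type":"array","items":{"type":"number"}},"jaw":{"type":"number"},"force":{"type":"number"}},"required":["slide","twist"]}

```bash
mkdir -p pics; ls
cat > h.py <<'E'
from rig import robot
import numpy as np, cv2, pickle
from scipy.spatial.transform import Rotation as R
def snap(n,tag):
    c=robot.camera(n); cv2.imwrite(f'pics/{tag}.png',c['color']); pickle.dump(c,open(f'pics/{tag}.pkl','wb')); return c
def load(tag): return pickle.load(open(f'pics/{tag}.pkl','rb'))
def ray(c,u,v):
    p=cv2.undistortPoints(np.array([[[u,v]]],float),np.array(c['camera_matrix']),np.array([c['k1'],0,0,0.]))[0,0]
    d=R.from_quat(c['orientation']).apply([p[0],p[1],1.]); return np.array(c['origin']),d
def onz(c,u,v,z):
    o,d=ray(c,u,v); return o+d*(z-o[2])/d[2]
def dep(c,u,v):
    o,d=ray(c,u,v); return o+d*c['depth'][int(round(v)),int(round(u))]
E
python3 - <<'E'
from h import *
print(robot.get_obs(), robot.finger_overhang)
for n in ('side','top','wrist'):
    c=snap(n,n+'0'); print(n,c['camera_matrix'],c['k1'],c['origin'],c['orientation'])
E
```

```text
pics
{'time': 0.0, 'q': array([-1.48649427e+00,  5.28468441e-01,  1.43389975e+00, -3.02674280e-06,
        1.18138367e+00, -1.78514960e-01]), 'joint_velocities': array([ 1.28246239e-03, -6.90805132e-04,  6.70429759e-04,  5.20469740e-04,
       -2.39719921e-05,  1.14163838e-04]), 'joint_torque': array([-5.16972541e-04, -4.40046859e+01, -1.76590347e+01,  6.30801916e-02,
        5.80654631e-02, -1.78460418e-04]), 'position': array([ 0.16233552, -0.60283226,  0.23857101]), 'tool_rot': array([ 9.91377666e-01,  1.31031132e-01,  4.94395615e-05, -1.07847122e-03]), 'ft_force': array([0.08849904, 0.05359268, 0.03311918]), 'moment': array([-0.01334557,  0.02796842, -0.00520903]), 'grip_width': 0.08683081532843158} 0.017
side [[462.11481852   0.         330.07897098]
 [  0.         462.11481852 234.93674025]
 [  0.           0.           1.        ]] -0.05478450137849699 [ 0.5803828  -0.99972119  0.4870302 ] [ 0.82314913  0.03985252 -0.01145909 -0.56630909]
top [[621.65062136   0.         316.13735952]
 [  0.         621.65062136 236.32232514]
 [  0.           0.           1.        ]] -0.10819530675399881 [ 0.41964468 -0.08958863  1.46528878] [-0.70557743  0.70754978 -0.02162042  0.03265495]
wrist [[337.69385719   0.         314.57431775]
 [  0.         337.69385719 245.71287161]
 [  0.           0.           1.        ]] 0.00805625374971143 [ 0.23244671 -0.58321874  0.38403753] [ 0.78618607 -0.60261818 -0.08415485  0.10807755]
```

View pics/top0.png

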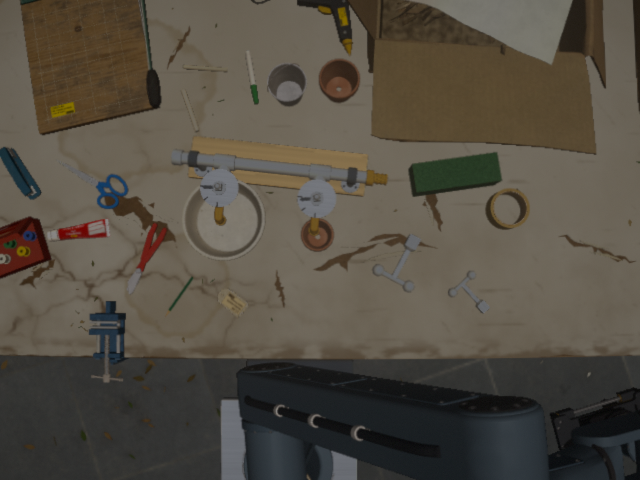

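View pics/side0.png

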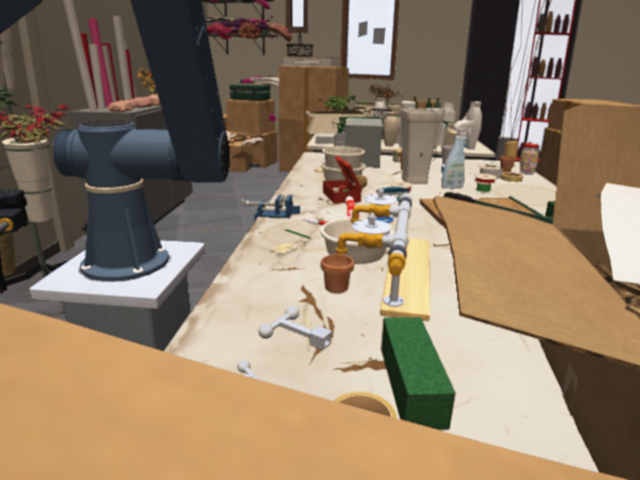

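View pics/wrist0.png

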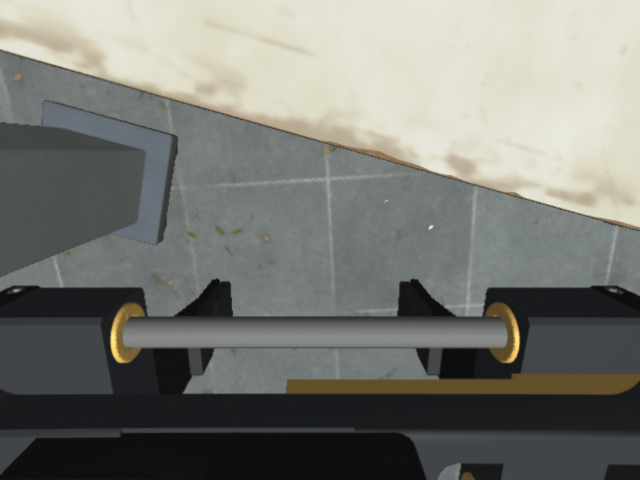

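Top view: the header is at about (280,165). The bowl (224,220) is under the left (+y) valve, whose dial is at (219,186). The pot (317,234) is under the right valve at (317,198). There are two T-keys: A at (395,265) and a smaller one, B, at (468,290). I'll enlarge the crop and measure both.

Run:
```python
from h import *
c=load('top0'); im=c['color']
a=cv2.resize(im[225:325,355:505],None,fx=5,fy=5,interpolation=cv2.INTER_CUBIC)
cv2.imwrite('pics/keys.png',a)
b=cv2.resize(im[150:262,170:370],None,fx=4,fy=4,interpolation=cv2.INTER_CUBIC); b=np.clip(b*1.0*1.3,0,255).astype('u1')
cv2.imwrite('pics/valves.png',b)
for n,p in dict(ballL=(379,270),ballR=(408,286),foot=(413,238),sb1=(453,292),sb2=(470,275),sfoot=(485,307)).items(): print(n,onz(c,*p,0.014).round(4))
for p in [(219,186),(317,198)]: print(onz(c,*p,0.16).round(4),dep(c,*p).round(4))
```

```text
ballL [ 0.4521 -0.2135  0.014 ]
ballR [ 0.4146 -0.2808  0.014 ]
foot [ 0.5266 -0.2939  0.014 ]
sb1 [ 0.4   -0.386  0.014]
sb2 [ 0.4394 -0.4266  0.014 ]
sfoot [ 0.3646 -0.4608  0.014 ]
[0.6284 0.1376 0.16  ] [0.6246 0.1334 0.184 ]
[ 0.6015 -0.0713  0.16  ] [ 0.599  -0.0716  0.1774]
```

View pics/keys.png

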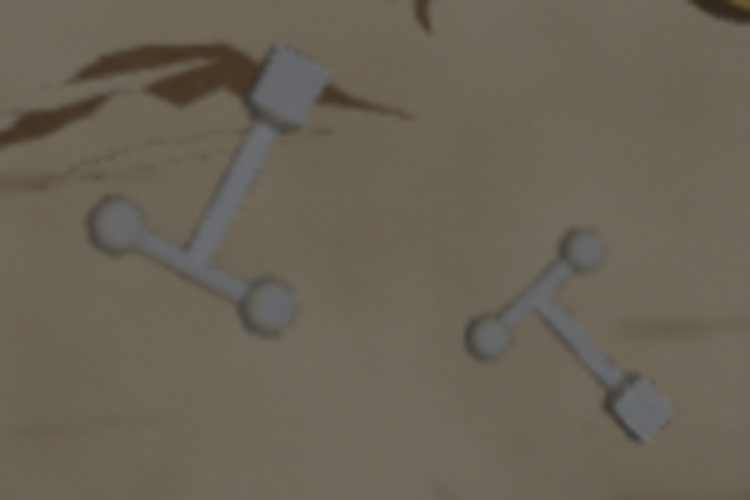

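View pics/valves.png

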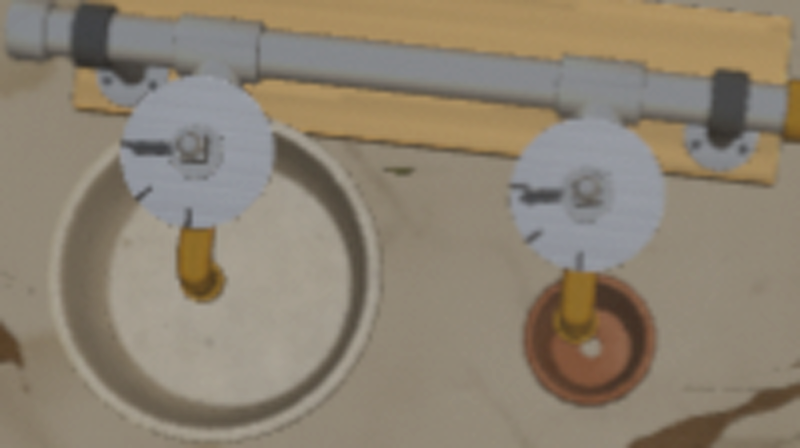

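Key A spans 77 mm between its balls, close to the 80 mm given, while B spans only 57 mm. A is therefore the key meant. The bowl stands under the left valve, whose pointer is on the shut mark.

The tool can't tilt, so I'll do it this way:
1. Grip the cross-bar off-centre, beside the shaft.
2. Raise it in an arc about the foot so the key stands up.
3. Re-grip it at the centre of the bar.

First I'll hover over the key.

Call:
{"op": "step_arm", "data": {"slide": [[23,-18,3],[23,-18,3],[23,-18,3],[23,-18,3],[23,-18,3],[23,-18,3],[23,-18,3],[23,-18,3],[23,-18,3],[23,-18,3],[23,-18,3],[23,-18,3],[23,-18,3],[23,-18,3],[22,-16,3],[22,-17,3],[0,0,0],[0,0,0]], "twist": [0,0,0,0,0,0,0,0,0,0,0,0,0,0,0,0,0,0]}}

```text
time: 1.65
position: [0.4421, -0.232, 0.1912]
tool_rot: [0.991, 0.133, -0.0, -0.0]
ft_force: [0.2, -0.8, 1.0]
grip_width: 0.0871
```

Call:
{"op": "step_arm", "data": {"slide": [[0,0,0],[0,0,0],[0,0,0],[0,0,0],[0,0,0],[0,0,0],[0,0,0],[0,0,0],[0,0,0],[0,0,0]], "twist": [-5.7,-5.7,-5.7,-5.7,-5.7,-5.7,-5.7,-5.9,0,0], "jaw": 40}}

```text
time: 2.48
position: [0.4413, -0.2342, 0.1916]
tool_rot: [0.863, 0.505, -0.0, 0.0]
ft_force: [0.5, 0.8, 0.4]
grip_width: 0.0405
```

Run:
```python
from h import *
c=snap('wrist','w1'); snap('top','top1'); o=robot.get_obs(); print(o['position'],R.from_quat(o['tool_rot']).as_matrix().round(4),o['grip_width'],o['q'],c['origin'],c['orientation'])
```

```text
[ 0.44146398 -0.23384448  0.19158978] [[ 4.897e-01  8.719e-01 -0.000e+00]
 [ 8.719e-01 -4.897e-01 -2.000e-04]
 [-2.000e-04  1.000e-04 -1.000e+00]] 0.04038772250316931 [-7.11102546e-01  4.30189026e-01  1.79345106e+00 -1.76730408e-04
  9.17837358e-01 -1.99306147e-01] [ 0.47612218 -0.16880184  0.33693857] [ 0.95814662 -0.25128475 -0.03494055  0.13262797]
```

View pics/w1.png

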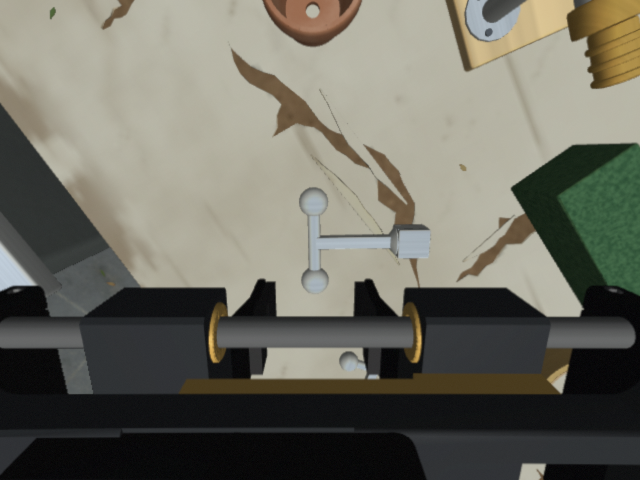

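Wrist view: the key lies clear of everything. Its balls are at (313,202) and (315,281), and the socket is at (412,241).

```bash
cat >> h.py <<'E'
def tool(): 
    o=robot.get_obs(); return o['position'],R.from_quat(o['tool_rot']).as_matrix()
E
python3 - <<'E'
from h import *
c=load('w1'); im=c['color']
g=cv2.cvtColor(im,cv2.COLOR_BGR2HSV)
roi=im[180:296,290:440]
m=((g[...,1]<25)&(g[...,2]>90)).astype('u1'); m2=np.zeros_like(m); m2[180:296,290:440]=m[180:296,290:440]
n,l,s,ce=cv2.connectedComponentsWithStats(m2); print(s[1:][s[1:,4]>50])
big=(l==1+np.argmax(s[1:,4])).astype('u1')
cv2.imwrite('pics/m1.png',np.hstack([cv2.resize(roi,None,fx=2.6,fy=4),cv2.resize(cv2.merge([big*255]*3)[180:296,290:440],None,fx=2.6,fy=4)]))
w=cv2.resize(roi,None,fx=5,fy=5,interpolation=cv2.INTER_CUBIC); cv2.imwrite('pics/w1z.png',w)
op=cv2.erode(big,cv2.getStructuringElement(cv2.MORPH_ELLIPSE,(13,13)))
op=cv2.morphologyEx(big,cv2.MORPH_OPEN,cv2.getStructuringElement(cv2.MORPH_ELLIPSE,(17,17)))
n,l,s,ce=cv2.connectedComponentsWithStats(op); print(s,ce)
p,M=tool()
for q in ce[1:]:
    P=onz(c,*q,0.014); print(q,P.round(4),(M.T@(P-p)*1000).round(1), dep(c,*q).round(4))
E
```

```text
[[ 291  187  141  109 2341]
 [ 327  234   47    2   62]]
[[     0      0    640    480 307200]] [[319.5 239.5]]
```

View pics/w1z.png

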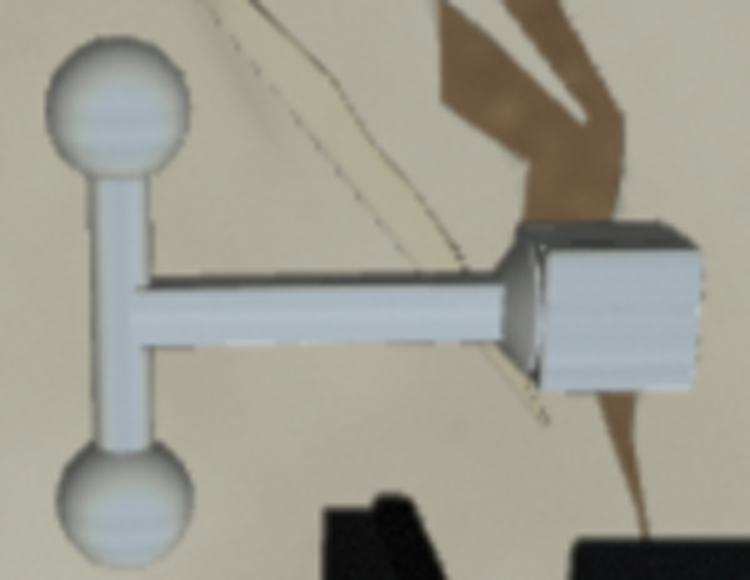

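View pics/m1.png

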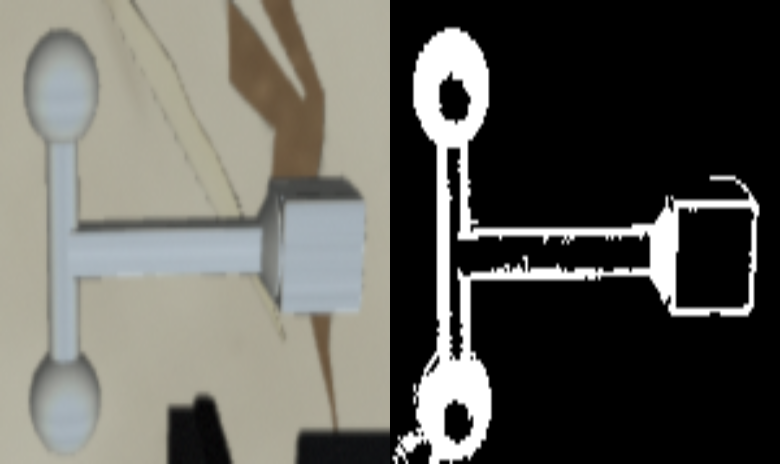

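Run:
```python
from h import *
c=load('w1'); p,M=tool(); print(p)
P={}
for n,(u,v),z in [('b1',(117.5,108),.014),('b2',(125,502),.014),('foot',(696,320),.028),('sockin',(543,319),.028),('shaftin',(150,316),.02),('shaftout',(495,313),.02)]:
    P[n]=onz(c,290+u/5-.4,180+v/5-.4,z); print(n,P[n].round(4),(M.T@(P[n]-p)*1000).round(1))
b=P['b1']-P['b2']; print(np.linalg.norm(b),np.degrees(np.arctan2(b[1],b[0])),(P['b1']+P['b2'])/2)
c=load('top1'); cv2.imwrite('pics/t1.png',cv2.resize(c['color'][225:325,355:505],None,fx=5,fy=5))
```

```text
[ 0.44146398 -0.23384448  0.19158978]
b1 [ 0.4518 -0.2089  0.014 ] [ 26.8  -3.2 177.6]
b2 [ 0.4134 -0.28    0.014 ] [-53.9  -1.9 177.6]
foot [ 0.5286 -0.2961  0.028 ] [-11.6 106.4 163.6]
sockin [ 0.5034 -0.2817  0.028 ] [-11.3  77.4 163.6]
shaftin [ 0.4378 -0.2466  0.02  ] [-12.8   3.  171.6]
shaftout [ 0.4966 -0.2789  0.02  ] [-12.3  70.1 171.6]
0.080763229443571 61.62718416444697 [ 0.43261268 -0.24442917  0.014     ]
```

Measured sizes agree with those given: balls 80.8 mm apart, foot to bar 109 mm. I'll descend beside the shaft.

Call:
{"op": "step_arm", "data": {"slide": [[6,-2.5,0],[0,0,15],[0,0,20],[0,0,20],[0,0,20],[0,0,20],[0,0,20],[0,0,15],[0,0,15],[0,0,10],[0,0,8],[0,0,5],[0,0,2],[0,0,0],[0,0,0]], "twist": [-0.7,0,0,0,0,0,0,0,0,0,0,0,0,0,0]}}

```text
time: 3.83
position: [0.4428, -0.227, 0.022]
tool_rot: [0.859, 0.512, 0.0, 0.0]
ft_force: [1.3, 0.2, -0.8]
grip_width: 0.0403
```

Run:
```python
from h import *
p,M=tool(); print(p,M[:,0], robot.get_obs()['ft_force'])
cc=np.array([.4326,-.2444,.014]); print((M.T@(cc-p)*1000).round(1))
```

```text
[ 0.44284099 -0.22697274  0.02198909] [ 4.76306200e-01  8.79279462e-01 -1.74015001e-04] [ 1.31283336  0.22665199 -0.77109797]
[-20.2  -0.7   8. ]
```

Call:
{"op": "step_arm", "data": {"slide": [[0,0,3],[0,0,0],[-1.5,0,0],[-1.5,0,0],[-1.5,0,0],[-1.5,0,0],[0,0,0],[0,0,0],[0.7,0,0],[0.6,0,0],[0,0,0],[0,0,0]], "twist": [0,0,0,0,0,0,0,0,0,0,0,0]}}

```text
time: 4.83
position: [0.4403, -0.2309, 0.0185]
tool_rot: [0.859, 0.512, -0.0, 0.0]
ft_force: [-0.3, -0.3, 0.3]
grip_width: 0.0399
```

Run:
```python
from h import *
c=snap('side','s2'); w=snap('wrist','w2')
cv2.imwrite('pics/s2z.png',cv2.resize(c['color'][270:400,220:380],None,fx=4.5,fy=4.5,interpolation=cv2.INTER_CUBIC))
```

```text
(no output)
```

View pics/s2z.png

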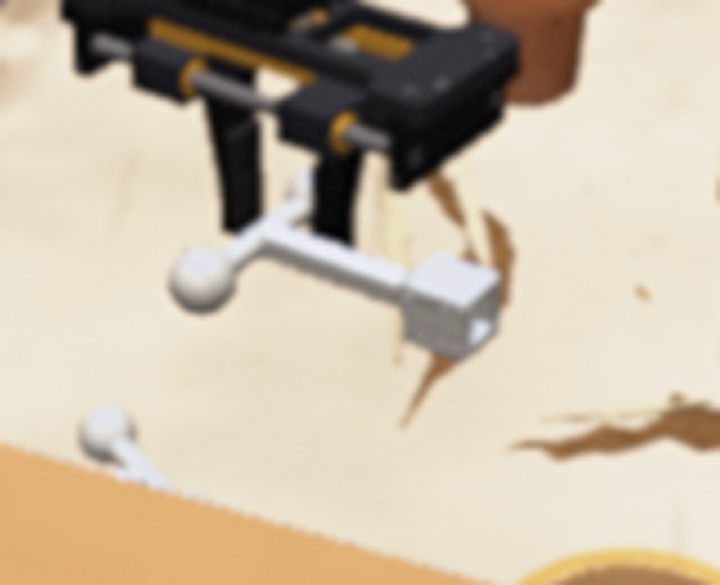

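View pics/w2.png

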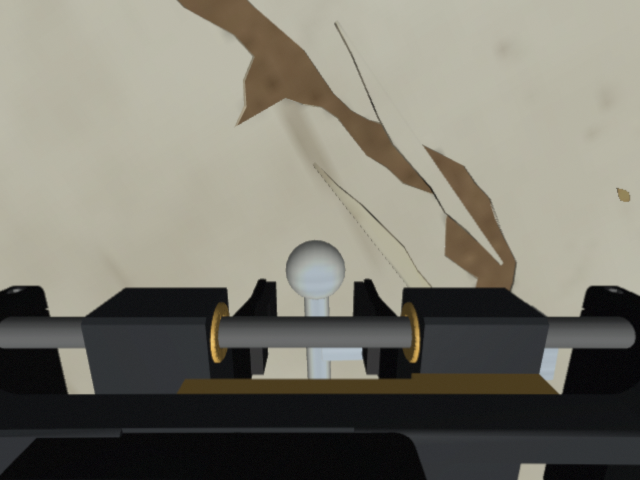

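The fingers straddle the bar beside the shaft; the near ball is at (316,269) and the shaft at (345,353). I'll check the offset before closing.

Run:
```python
from h import *
c=load('w2'); p,M=tool()
for n,(u,v),z in [('ball',(315.5,269.5),.014),('shaft top edge',(345,346.5),.02),('shaft lowedge',(345,360.5),.02)]:
    P=onz(c,u,v,z); print(n,(M.T@(P-p)*1000).round(1))
cv2.imwrite('pics/w2z.png',cv2.resize(c['color'][230:400,230:400],None,fx=3.5,fy=3.5,interpolation=cv2.INTER_CUBIC))
```

```text
ball [20.2 -1.4  4.5]
shaft top edge [-17.1  12.9  -1.5]
shaft lowedge [-24.8  13.1  -1.5]
```

View pics/w2z.png

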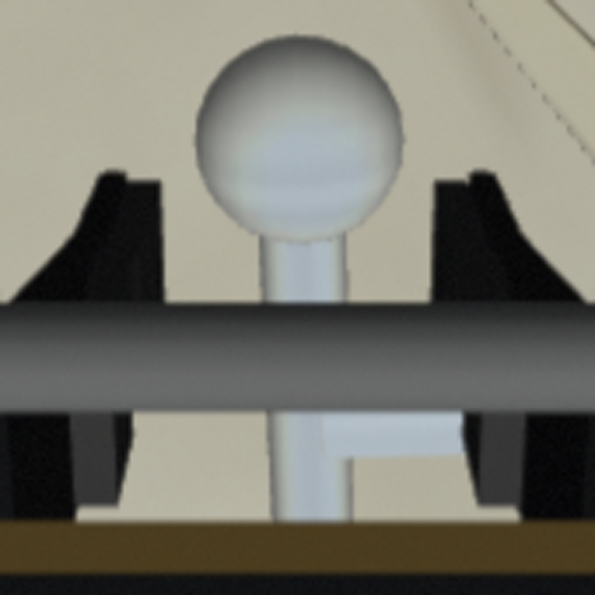

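Run:
```python
from h import *
c=load('w2'); p,M=tool(); print(p)
o=np.array(c['origin']); print('cam',(M.T@(o-p)*1000).round(1))
for n,(u,v) in [('pad up edge',(355,281.5)),('pad up edge out',(363,281.5)),('pad low in',(366.5,374)),('pad low out',(379,374)),('finger top', (368,279))]:
  print(n,'depth pt',(M.T@(dep(c,u,v+3*(1 if v<300 else -1))-p)*1000).round(1))
  for z in (.002,.01,.02,.04):
    P=onz(c,u,v,z); print('   ',z,(M.T@(P-p)*1000).round(1))
```

```text
[ 0.4403159  -0.23093291  0.01851129]
cam [  74.1   -1.7 -145.3]
pad up edge depth pt [ 9.1 18.5 13. ]
    0.002 [ 9.4 18.9 16.5]
    0.01 [12.6 17.9  8.5]
    0.02 [16.6 16.6 -1.5]
    0.04 [ 24.6  14.1 -21.5]
pad up edge out depth pt [ 9.2 22.5 13. ]
    0.002 [ 9.4 23.  16.5]
    0.01 [12.6 21.8  8.5]
    0.02 [16.6 20.3 -1.5]
    0.04 [ 24.6  17.2 -21.5]
pad low in depth pt [ -8.1  18.3 -32.5]
    0.002 [-45.8  27.1  16.5]
    0.01 [-39.9  25.7   8.5]
    0.02 [-32.5  23.9  -1.5]
    0.04 [-17.6  20.3 -21.5]
pad low out depth pt [ -7.   22.8 -34. ]
    0.002 [-45.8  34.   16.5]
    0.01 [-39.9  32.3   8.5]
    0.02 [-32.5  30.1  -1.5]
    0.04 [-17.6  25.6 -21.5]
finger top depth pt [10.8 24.9 12.3]
    0.002 [10.7 25.5 16.5]
    0.01 [13.9 24.2  8.5]
    0.02 [17.8 22.5 -1.5]
    0.04 [ 25.6  19.1 -21.5]
```

The pads are ±9.4 mm wide and the fingers behind them ±10.8 mm. The current offset is about 18.5 mm and the ideal is about 17 mm, so I'll shift 1.2 mm and close gently.

Call:
{"op": "step_arm", "data": {"slide": [[-0.6,0,0],[-0.6,0,0],[0,0,0]], "twist": [0,0,0]}}

```text
time: 5.18
position: [0.4397, -0.2321, 0.0185]
tool_rot: [0.859, 0.512, 0.0, 0.0]
ft_force: [0.1, -0.3, 0.3]
grip_width: 0.0401
```

Call:
{"op": "step_arm", "data": {"slide": [[0,0,0],[0,0,0],[0,0,0],[0,0,0],[0,0,0],[0,0,0],[0,0,0]], "twist": [0,0,0,0,0,0,0], "jaw": 8, "force": 7}}

```text
time: 5.77
position: [0.4399, -0.2321, 0.0186]
tool_rot: [0.859, 0.512, 0.0, 0.0]
ft_force: [0.9, 0.6, -0.1]
grip_width: 0.0114
```

Run:
```python
from h import *
c=snap('wrist','w3'); p,M=tool(); print(p,robot.get_obs()['grip_width'])
cv2.imwrite('pics/w3z.png',cv2.resize(c['color'][230:400,230:400],None,fx=3.5,fy=3.5,interpolation=cv2.INTER_CUBIC))
```

```text
[ 0.43995314 -0.23210562  0.01855869] 0.011719942062524843
```

View pics/w3z.png

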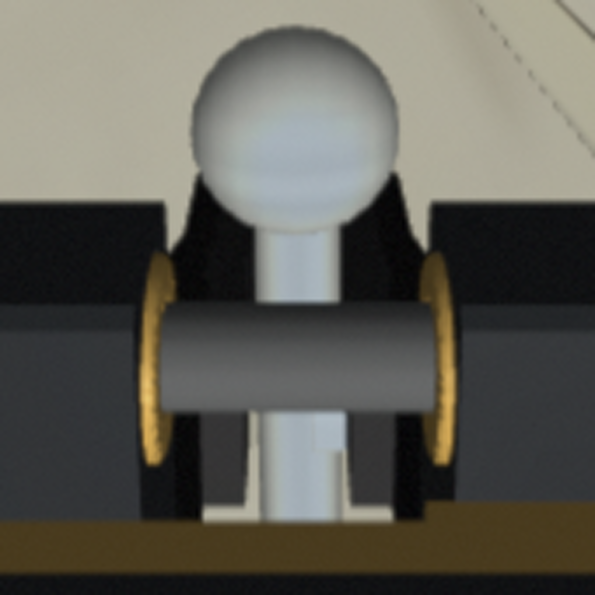

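The opening is 11.7 mm, so the bar is held. Next is the arc about the foot edge.

Run:
```python
import numpy as np
f=np.radians(np.r_[7.25:97.25:37j]); y=-110.9*np.cos(f); z=110.9*np.sin(f)
print([[0,round(a,1),round(-b,1)] for a,b in zip(np.diff(y),np.diff(z))])
```

```text
[[0, np.float64(0.7), np.float64(-4.8)], [0, np.float64(0.9), np.float64(-4.7)], [0, np.float64(1.1), np.float64(-4.7)], [0, np.float64(1.3), np.float64(-4.7)], [0, np.float64(1.5), np.float64(-4.6)], [0, np.float64(1.7), np.float64(-4.5)], [0, np.float64(1.9), np.float64(-4.4)], [0, np.float64(2.1), np.float64(-4.3)], [0, np.float64(2.3), np.float64(-4.3)], [0, np.float64(2.5), np.float64(-4.1)], [0, np.float64(2.7), np.float64(-4.0)], [0, np.float64(2.8), np.float64(-3.9)], [0, np.float64(3.0), np.float64(-3.8)], [0, np.float64(3.2), np.float64(-3.7)], [0, np.float64(3.3), np.float64(-3.5)], [0, np.float64(3.5), np.float64(-3.4)], [0, np.float64(3.6), np.float64(-3.2)], [0, np.float64(3.8), np.float64(-3.0)], [0, np.float64(3.9), np.float64(-2.9)], [0, np.float64(4.0), np.float64(-2.7)], [0, np.float64(4.1), np.float64(-2.5)], [0, np.float64(4.2), np.float64(-2.3)], [0, np.float64(4.3), np.float64(-2.2)], [0, np.float64(4.4), np.float64(-2.0)], [0, np.float64(4.5), np.float64(-1.8)], [0, np.float64(4.6), np.float64(-1.6)], [0, np.float64(4.6), np.float64(-1.4)], [0, np.float64(4.7), np.float64(-1.2)], [0, np.float64(4.7), np.float64(-1.0)], [0, np.float64(4.8), np.float64(-0.8)], [0, np.float64(4.8), np.float64(-0.5)], [0, np.float64(4.8), np.float64(-0.3)], [0, np.float64(4.8), np.float64(-0.1)], [0, np.float64(4.8), np.float64(0.1)], [0, np.float64(4.8), np.float64(0.3)], [0, np.float64(4.8), np.float64(0.5)]]
```

Call:
{"op": "step_arm", "data": {"slide": [[0,0.7,-4.8],[0,0.9,-4.7],[0,1.1,-4.7],[0,1.3,-4.7],[0,1.5,-4.6],[0,1.7,-4.5],[0,1.9,-4.4],[0,2.1,-4.3],[0,2.3,-4.3],[0,2.5,-4.1],[0,2.7,-4.0],[0,2.8,-3.9],[0,0,0],[0,0,0]], "twist": [0,0,0,0,0,0,0,0,0,0,0,0,0,0]}}

```text
time: 6.98
position: [0.4589, -0.2424, 0.0718]
tool_rot: [0.859, 0.512, 0.0, 0.0]
ft_force: [0.2, 0.8, -2.4]
grip_width: 0.0117
```

Run:
```python
from h import *
c=snap('side','s4'); p,M=tool(); print(p,robot.get_obs()['grip_width'])
cv2.imwrite('pics/s4z.png',cv2.resize(c['color'][230:390,220:380],None,fx=3.7,fy=3.7,interpolation=cv2.INTER_CUBIC))
```

```text
[ 0.45852903 -0.24208126  0.07153413] 0.011954645061176036
```

View pics/s4z.png

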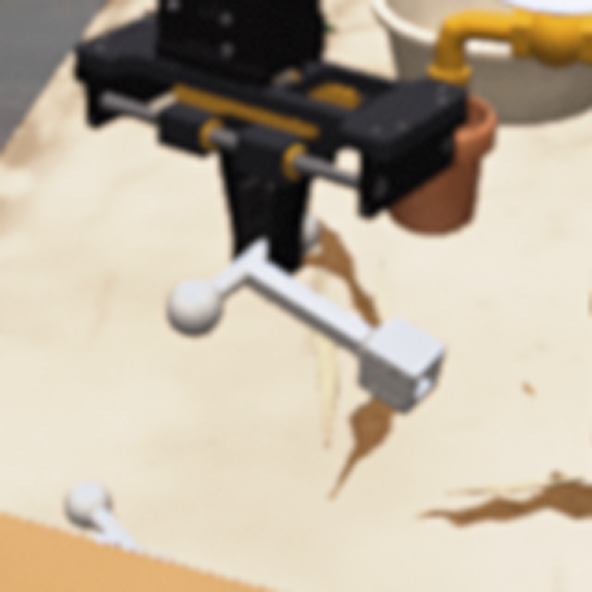

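Call:
{"op": "step_arm", "data": {"slide": [[0,3.0,-3.8],[0,3.2,-3.7],[0,3.3,-3.5],[0,3.5,-3.4],[0,3.6,-3.2],[0,3.8,-3.0],[0,3.9,-2.9],[0,4.0,-2.7],[0,4.1,-2.5],[0,4.2,-2.3],[0,4.3,-2.2],[0,4.4,-2.0],[0,0,0],[0,0,0]], "twist": [0,0,0,0,0,0,0,0,0,0,0,0,0,0]}}

```text
time: 8.2
position: [0.4987, -0.2639, 0.1068]
tool_rot: [0.859, 0.512, 0.0, 0.0]
ft_force: [-0.7, 0.8, -1.4]
grip_width: 0.0117
```

Run:
```python
from h import *
c=snap('side','s5'); p,M=tool(); print(p,robot.get_obs()['grip_width'],robot.get_obs()['ft_force'])
cv2.imwrite('pics/s5z.png',cv2.resize(c['color'][210:370,240:400],None,fx=3.7,fy=3.7,interpolation=cv2.INTER_CUBIC))
```

```text
[ 0.49823241 -0.26359394  0.10660662] 0.01197621074702298 [ 0.00432666  0.09389589 -2.32089989]
```

View pics/s5z.png

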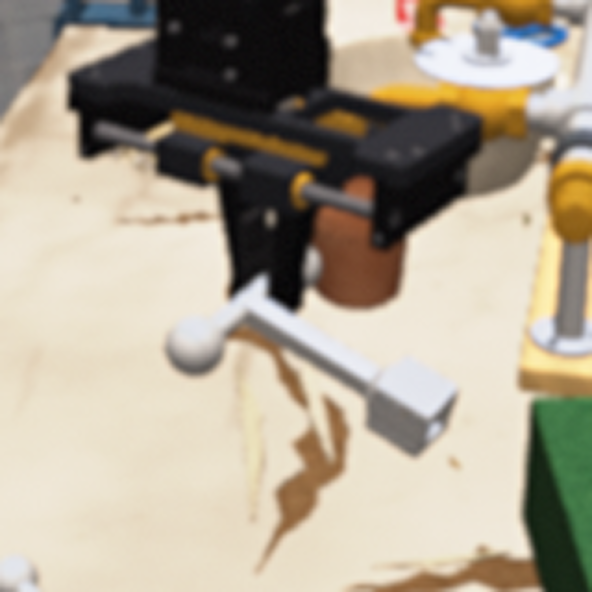

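The key is held aloft by the roll friction. I'll drop the grip to the 3 N minimum so it swings down, with the table limiting the swing.

Call:
{"op": "step_arm", "data": {"slide": [[0,0,0],[0,0,0],[0,0,0],[0,0,0],[0,0,0]], "twist": [0,0,0,0,0], "force": 3}}

```text
time: 8.67
position: [0.498, -0.2633, 0.1069]
tool_rot: [0.859, 0.512, -0.0, -0.001]
ft_force: [-1.2, 1.0, 0.6]
grip_width: 0.012
```

Run:
```python
from h import *
c=snap('side','s6'); p,M=tool(); print(p,robot.get_obs()['grip_width'],robot.get_obs()['ft_force'])
cv2.imwrite('pics/s6z.png',cv2.resize(c['color'][210:370,240:400],None,fx=3.7,fy=3.7,interpolation=cv2.INTER_CUBIC))
```

```text
[ 0.49803449 -0.26337827  0.10689886] 0.012012329650549039 [-1.88819555  1.32016739  2.22186988]
```

View pics/s6z.png

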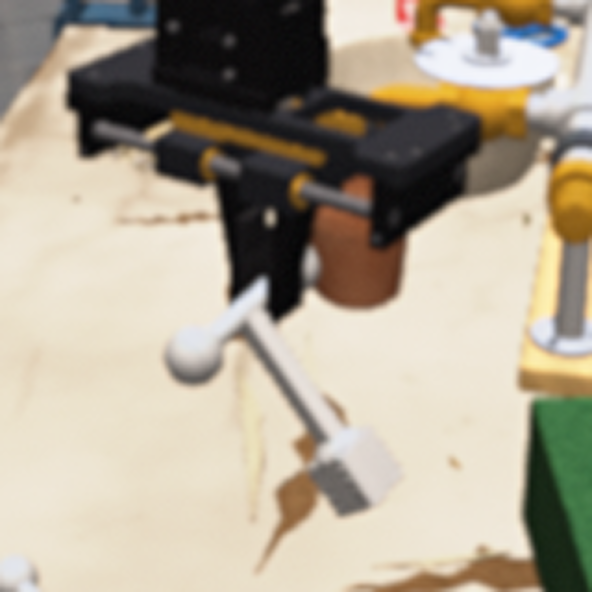

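The key swung down and the foot now touches the table. I'll continue the arc at 3 N.

Call:
{"op": "step_arm", "data": {"slide": [[0,4.5,-1.8],[0,4.6,-1.6],[0,4.6,-1.4],[0,4.7,-1.2],[0,4.7,-1.0],[0,4.8,-0.8],[0,4.8,-0.5],[0,4.8,-0.3],[0,0,0],[0,0,0]], "twist": [0,0,0,0,0,0,0,0,0,0]}}

```text
time: 9.55
position: [0.5321, -0.2821, 0.1155]
tool_rot: [0.859, 0.512, 0.0, 0.001]
ft_force: [-0.7, 2.0, 4.5]
grip_width: 0.0119
```

Run:
```python
from h import *
c=snap('side','s7'); p,M=tool(); print(p,robot.get_obs()['grip_width'],robot.get_obs()['ft_force'])
cv2.imwrite('pics/s7z.png',cv2.resize(c['color'][210:370,240:400],None,fx=3.7,fy=3.7,interpolation=cv2.INTER_CUBIC))
```

```text
[ 0.53168549 -0.28175636  0.11537534] 0.011647239516413844 [-0.220397    0.07590771  4.94350112]
```

View pics/s7z.png

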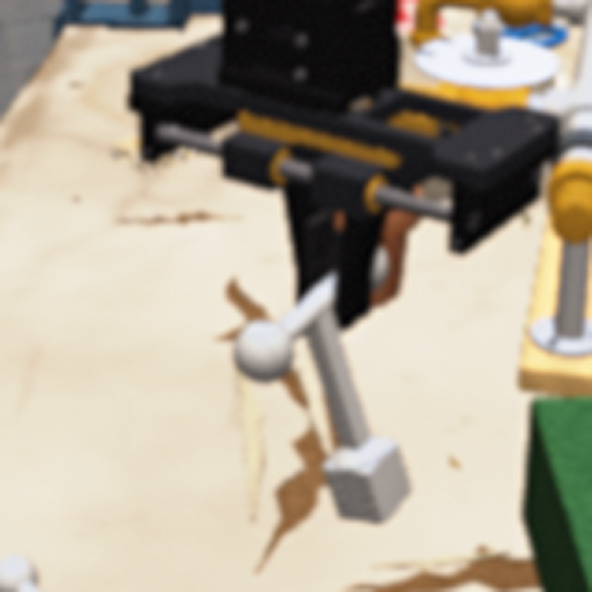

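Call:
{"op": "step_arm", "data": {"slide": [[0,2,-2],[0,3,-1],[0,4,0],[0,4,0],[0,4,0],[0,0,0],[0,0,0]], "twist": [0,0,0,0,0,0,0]}}

```text
time: 10.18
position: [0.5465, -0.2898, 0.1181]
tool_rot: [0.859, 0.512, -0.0, -0.0]
ft_force: [-0.1, 2.2, -3.0]
grip_width: 0.0114
```

Run:
```python
from h import *
c=snap('side','s8'); t=snap('top','t8'); p,M=tool(); print(p,robot.get_obs()['grip_width'],robot.get_obs()['ft_force'])
cv2.imwrite('pics/s8z.png',cv2.resize(c['color'][210:370,240:400],None,fx=3.7,fy=3.7,interpolation=cv2.INTER_CUBIC))
```

```text
[ 0.54609846 -0.28952739  0.11808899] 0.01200304953554497 [-0.27192928 -0.80510701 -2.23709298]
```

View pics/s8z.png

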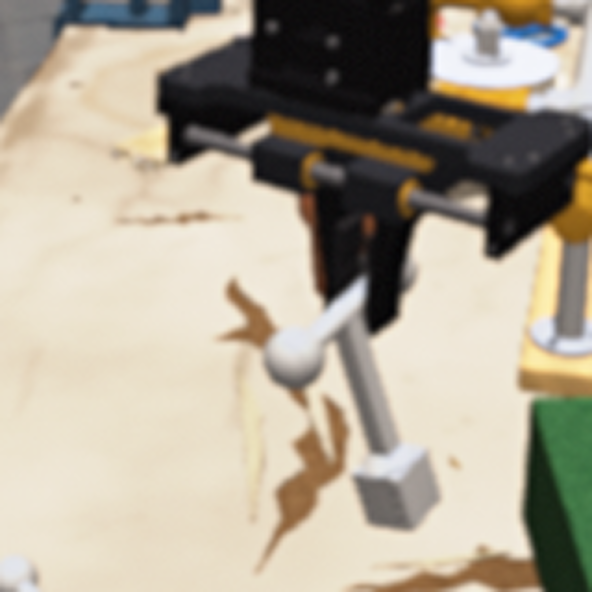

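It lifted off with its tilt held. I'll lower it into contact and drag +y so the foot friction brings it upright.

Call:
{"op": "step_arm", "data": {"slide": [[0,0,1.5],[0,1,1.5],[0,3,0.3],[0,3,0],[0,3,0],[0,3,0],[0,3,0],[0,3,0],[0,0,0],[0,0,0]], "twist": [0,0,0,0,0,0,0,0,0,0]}}

```text
time: 11.12
position: [0.5638, -0.2992, 0.1154]
tool_rot: [0.859, 0.512, 0.0, 0.001]
ft_force: [0.5, 1.1, 5.2]
grip_width: 0.0118
```

Run:
```python
from h import *
c=snap('side','s9'); t=snap('top','t9'); p,M=tool(); print(p,robot.get_obs()['grip_width'],robot.get_obs()['ft_force'])
cv2.imwrite('pics/s9z.png',cv2.resize(c['color'][210:370,240:400],None,fx=3.7,fy=3.7,interpolation=cv2.INTER_CUBIC))
```

```text
[ 0.56355797 -0.299077    0.11541213] 0.011806941113989443 [0.21798289 0.20822083 4.99994105]
```

View pics/s9z.png

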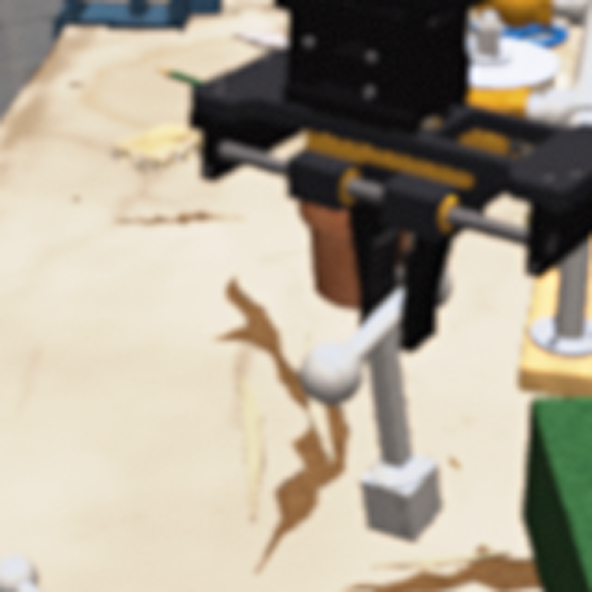

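```bash
cat >> h.py <<'E'
def zp(x,y,u0,v0,f): return u0+x/f-.4, v0+y/f-.4
def ball(c,u,v,r=.014):
    o,d=ray(c,u,v); P=o+d*c['depth'][int(round(v)),int(round(u))]; return P+r*d/np.linalg.norm(d)
E
python3 - <<'E'
from h import *
c=load('s9'); p,M=tool()
u,v=zp(331,372,240,210,3.7); B=ball(c,u,v); print('ball',B.round(4),(M.T@(B-p)*1000).round(1))
for n,q in dict(sockfront=(400,505),shaft_lo=(394,455),shaft_hi=(385,375)).items():
    P=dep(c,*zp(*q,240,210,3.7)); print(n,P.round(4),(M.T@(P-p)*1000).round(1))
E
```

```text
ball [ 0.5375 -0.35    0.1073] [-57.2   1.4   8.2]
sockfront [ 0.5699 -0.3236  0.023 ] [-18.6  17.2  92.5]
shaft_lo [ 0.5658 -0.313   0.0432] [-11.2   8.5  72.2]
shaft_hi [ 0.5601 -0.3161  0.0876] [-16.6   5.   27.8]
```

Ball and shaft points give about 5–7° of tilt about the jaw axis and about 4.5° about the bar. I'll drag about 9 mm in x and 6 mm in y with the foot planted, then re-measure.

Call:
{"op": "step_arm", "data": {"slide": [[1.5,1.5,0],[1.5,1.5,0],[1.5,1.5,0],[1.5,1.5,0],[1.5,0,0],[1.5,0,0],[0,0,0],[0,0,0]], "twist": [0,0,0,0,0,0,0,0]}}

```text
time: 11.88
position: [0.5722, -0.2933, 0.1144]
tool_rot: [0.859, 0.512, -0.0, -0.001]
ft_force: [0.4, -0.2, -1.8]
grip_width: 0.0115
```

Run:
```python
from h import *
c=snap('side','s10'); p,M=tool(); print(p,robot.get_obs()['grip_width'],robot.get_obs()['ft_force'])
cv2.imwrite('pics/s10z.png',cv2.resize(c['color'][210:370,240:400],None,fx=3.7,fy=3.7,interpolation=cv2.INTER_CUBIC))
```

```text
[ 0.57224423 -0.29339435  0.11452457] 0.011588786511850946 [ 0.36853989 -0.15219351 -1.57016015]
```

View pics/s10z.png

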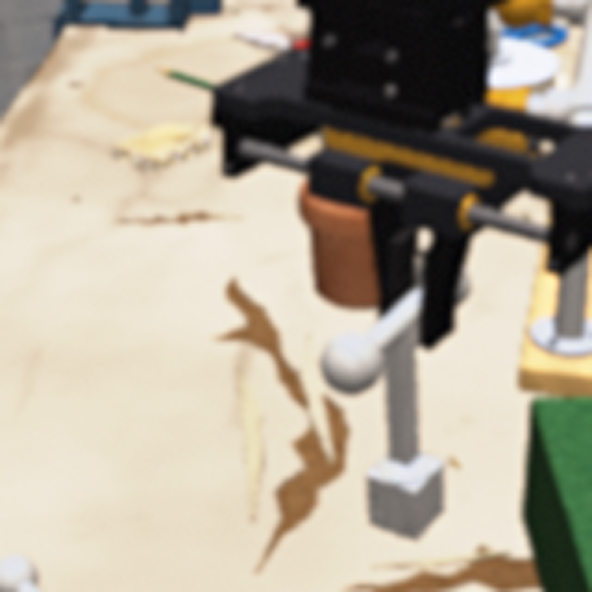

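Run:
```python
from h import *
c=load('s10'); p,M=tool()
u,v=zp(352,361,240,210,3.7); B=ball(c,u,v); print('ball',(M.T@(B-p)*1000).round(1))
L=[]
for y in range(360,450,5):
    x=(397+(403-397)*(y-360)/90); P=dep(c,*zp(x,y,240,210,3.7)); L.append(M.T@(P-p)*1000)
L=np.array(L); 
print(np.polyfit(L[:,2],L[:,0],1),np.polyfit(L[:,2],L[:,1],1)); print(L.round(1)[::4])
# image-direction check: shaft left/right edge centre vs vertical
for q in [(398,360),(404,450)]:
    u,v=zp(*q,240,210,3.7)
# expected image of vertical line at bar
C=c; 
def proj(P):
    Q=R.from_quat(C['orientation']).inv().apply(P-np.array(C['origin'])); a,b=Q[0]/Q[2],Q[1]/Q[2]; s=1+C['k1']*(a*a+b*b)
    K=C['camera_matrix']; return K[0,0]*a*s+K[0,2],K[1,1]*b*s+K[1,2]
base=p+M@np.array([-.017,0,.0])
for z in (.09,.04): print(((np.array(proj(np.r_[base[:2],z]))-[240,210])*3.7).round(0))
```

```text
ball [-54.4  -0.3   6.3]
[  0.07351776 -21.6653422 ] [0.07091086 1.39346184]
[[-20.4   3.   20.6]
 [-20.1   4.1  30.9]
 [-20.    5.2  41.1]
 [-18.    5.3  52.9]
 [-19.2   7.2  62.4]]
[393. 361.]
[389. 454.]
```

Tilt is down to about 4° on each axis, so I'll correct further with the foot in contact.

Call:
{"op": "step_arm", "data": {"slide": [[0,0,1],[1.5,1.5,0.4],[1.5,1.5,0],[1.5,1.5,0],[1.5,1.5,0],[0,0,0],[0,0,0]], "twist": [0,0,0,0,0,0,0]}}

```text
time: 12.52
position: [0.5809, -0.2912, 0.1135]
tool_rot: [0.859, 0.512, -0.0, -0.0]
ft_force: [-0.5, 0.1, -0.9]
grip_width: 0.012
```

```bash
cat >> h.py <<'E'
def proj(C,P):
    q=R.from_quat(C['orientation']).inv().as_matrix()
    return cv2.projectPoints(np.array([P],float),cv2.Rodrigues(q)[0],-q@np.array(C['origin']),np.array(C['camera_matrix']),np.array([C['k1'],0,0,0.]))[0][0,0]
E
python3 - <<'E'
from h import *
c=snap('side','s11'); p,M=tool(); print(p,robot.get_obs()['grip_width'],robot.get_obs()['ft_force'])
cv2.imwrite('pics/s11z.png',cv2.resize(c['color'][210:370,240:400],None,fx=3.7,fy=3.7,interpolation=cv2.INTER_CUBIC))
base=p+M@np.array([-.017,0,.0])
for z in (.11,.09,.04,.014,0): print(((proj(c,np.r_[base[:2],z])-[240,210])*3.7).round(0))
E
```

```text
[ 0.58079117 -0.29119847  0.11355062] 0.011624513372892683 [ 0.23853694  0.467218   -0.32850691]
[414. 322.]
[412. 360.]
[408. 452.]
[405. 499.]
[404. 523.]
```

View pics/s11z.png

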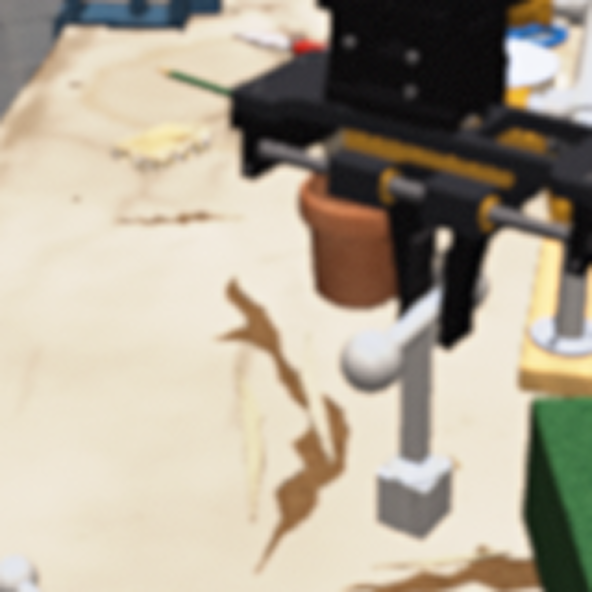

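The key is within about 2° of upright with its foot on the table. I'll open to a narrow cage so it settles flat.

Call:
{"op": "step_arm", "data": {"slide": [[0,0,0],[0,0,0],[0,0,0],[0,0,0]], "twist": [0,0,0,0], "jaw": 19}}

```text
time: 12.9
position: [0.5809, -0.2914, 0.1139]
tool_rot: [0.859, 0.512, 0.0, 0.0]
ft_force: [0.4, 0.2, -0.4]
grip_width: 0.0187
```

Run:
```python
from h import *
c=snap('side','s12'); w=snap('wrist','w12'); p,M=tool(); print(p,robot.get_obs()['grip_width'],robot.get_obs()['ft_force'])
a=cv2.resize(c['color'][230:370,260:400],None,fx=4,fy=4,interpolation=cv2.INTER_CUBIC)
cv2.imwrite('pics/s12z.png',a)
u,v=zp(445,300,0,0,4)
```

```text
[ 0.58086241 -0.29138846  0.11382594] 0.018839525400322795 [-0.53878451 -0.23311894 -0.50685544]
```

View pics/s12z.png

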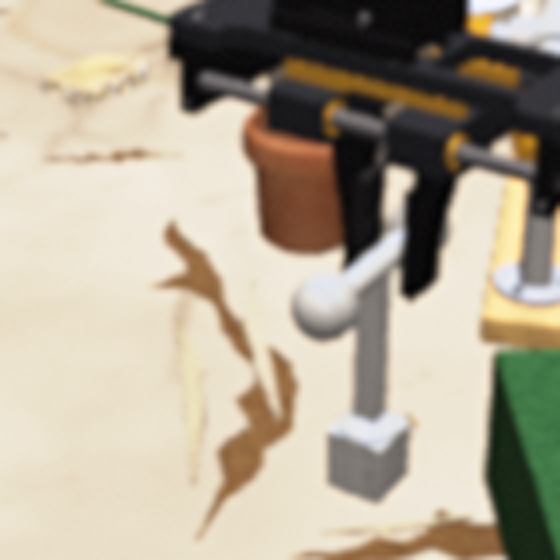

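View pics/w12.png

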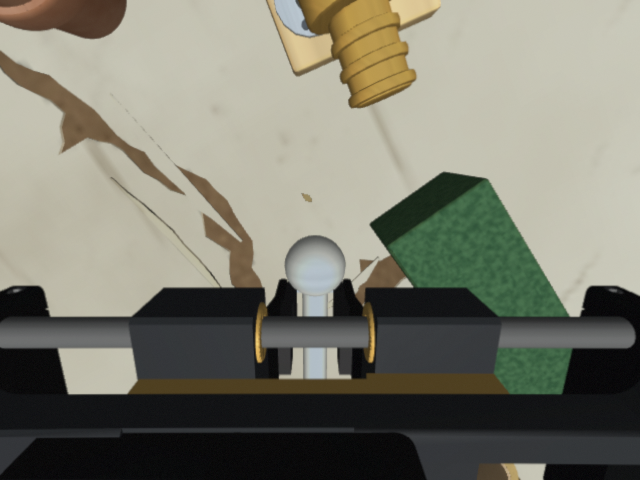

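The key stands free inside the cage; in the wrist view the far ball is at (315,266) and the bar is aligned with the tool x axis. I'll locate its centre.

Run:
```python
from h import *
w=load('w12'); c=load('s12'); p,M=tool()
P=onz(w,315,265.5,.110); print('farball wrist',(M.T@(P-p)*1000).round(1), (M.T@(ball(w,315,265.5)-p)*1000).round(1))
u,v=zp(326,305,260,230,4); print('near ball side',(M.T@(ball(c,u,v)-p)*1000).round(1))
# ray at z=.11
print((M.T@(onz(c,u,v,.110)-p)*1000).round(1))
b0=p+M@np.array([-.018,0,0])
for z in (.09,.04): print(((proj(c,np.r_[b0[:2],z])-[260,230])*4).round(0))
```

```text
farball wrist [22.4 -1.6  3.8] [23.4 -1.6  0.9]
near ball side [-53.1   0.7   3.9]
[-53.3   0.8   3.8]
[364. 310.]
[360. 410.]
```

Call:
{"op": "step_arm", "data": {"slide": [[0,0,0],[0,0,0],[-2.5,-0.3,0],[-3,0,0],[-3,0,0],[-3,0,0],[-3,0,0],[-2,0,0],[0,0,2],[0,0,2],[0,0,0]], "twist": [0,0,0,0,0,0,0,0,0,0,0], "jaw": 24}}

```text
time: 13.92
position: [0.5724, -0.3054, 0.1091]
tool_rot: [0.859, 0.512, -0.0, -0.001]
ft_force: [-0.1, -0.1, 0.2]
grip_width: 0.0241
```

Run:
```python
from h import *
c=snap('side','s13'); w=snap('wrist','w13'); p,M=tool(); print(p,robot.get_obs()['grip_width'],robot.get_obs()['ft_force'])
a=cv2.resize(c['color'][230:370,240:380],None,fx=4,fy=4,interpolation=cv2.INTER_CUBIC)
b=cv2.resize(w['color'][160:400,210:430],(514,560),interpolation=cv2.INTER_CUBIC)
cv2.imwrite('pics/s13z.png',cv2.resize(np.hstack([a,b]),(800,417)))
```

```text
[ 0.57256258 -0.30542331  0.10938193] 0.024021409377027268 [-0.14274234  0.77382069  0.27159603]
```

View pics/s13z.png

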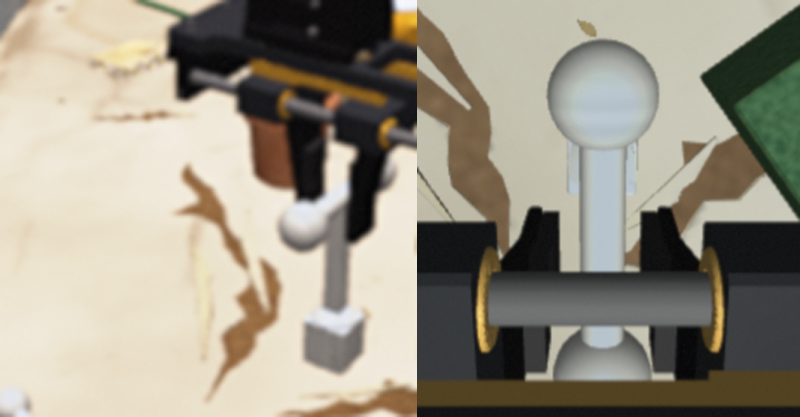

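Run:
```python
from h import *
w=load('w13'); c=load('s13'); p,M=tool()
f=lambda X,Y:(210+(X-417)/.745/2.336-.3,160+Y/.745/2.333-.3)
P=onz(w,*f(602.5,95),.110); print('far',(M.T@(P-p)*1000).round(1))
# ball silhouettes : far ball near-edge (toward tool), bar/ball join ; near ball upper edge
for Y,n in [(150,'farjoin'),(337,'near ball top edge'),(345,'near ball/bar join')]:
    print(n,(M.T@(onz(w,*f(602,Y),.116)-p)*1000).round(1))
u,v=zp(302/.745,224/.745,240,230,4); print('near side',(M.T@(ball(c,u,v)-p)*1000).round(1),(M.T@(onz(c,u,v,.110)-p)*1000).round(1))
```

```text
far [47.4 -1.2 -0.6]
farjoin [34.8 -1.3 -6.6]
near ball top edge [-17.5  -1.3  -6.6]
near ball/bar join [-20.   -1.3  -6.6]
near side [-36.3   0.6  -2.1] [-34.1  -0.6  -0.6]
```

The key hasn't moved in the side view (near ball at (341,306) both times), but the wrist reading shifted more than the arm did. I'll check the pixels directly.

Run:
```python
from h import *
a=load('w12'); b=load('w13')
for t,c in (('w12',a),('w13',b)):
    print(t,np.array(c['origin']).round(4))
    g=cv2.cvtColor(c['color'],cv2.COLOR_BGR2GRAY)
    print(cv2.HoughCircles(cv2.GaussianBlur(g,(3,3),1),cv2.HOUGH_GRADIENT,1,30,param1=120,param2=22,minRadius=22,maxRadius=42))
    for v in (200,215,230,250,265,280): print(v,c['depth'][v,316])
cv2.imwrite('pics/cmp.png',np.hstack([a['color'][150:400,190:440],b['color'][150:400,190:440]]))
p,M=tool()
for t in('s12','s13'):
    c=load(t); print(t,c['color'].mean())
```

```text
w12 [ 0.6146 -0.2254  0.2592]
[[[314.5 266.5  30.5]
  [ 90.5   4.5  34.1]]]
200 0.25958437
215 0.26350695
230 0.26640603
250 0.1431839
265 0.1406174
280 0.14158835
w13 [ 0.6063 -0.2395  0.2546]
[[[318.5 215.5  30.8]
  [315.5 372.5  26.8]]]
200 0.13402383
215 0.13250403
230 0.13523862
250 0.14479558
265 0.14670117
280 0.14736666
s12 132.02807508680556
s13 132.41727973090278
```

View pics/cmp.png

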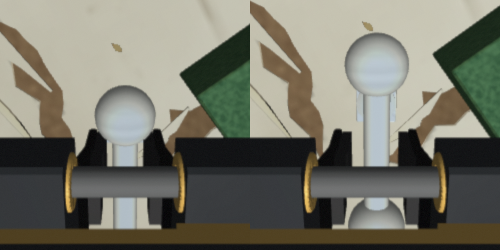

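Run:
```python
from h import *
p,M=tool()
a=load('w12'); b=load('w13')
print(ball(a,315,266).round(4), ball(b,317,215.3).round(4))
for c,u,v in ((a,307,198),(b,301,172)): print('fleck',dep(c,u,v).round(4))
for t in ('s12','s13'):
    c=load(t); print(ball(c,341.4,305.9).round(4))
print('bar pts',[ (dep(b,316,v)-[0,0,.006]).round(4) for v in (255,280,300,320,340)], 'near', dep(b,316,365).round(4))
print('foot side pts w13', [dep(b,u,v).round(4) for u,v in ((304,231),(331,231))])
print(p)
```

```text
[ 0.5905 -0.2702  0.113 ] [ 0.5941 -0.2638  0.1093]
fleck [ 0.5929 -0.2533  0.0018]
fleck [ 0.59   -0.2479  0.0019]
[ 0.5567 -0.3384  0.1098]
[ 0.5566 -0.3369  0.109 ]
bar pts [array([ 0.586 , -0.2779,  0.1092]), array([ 0.5808, -0.2875,  0.1108]), array([ 0.5762, -0.2959,  0.1107]), array([ 0.5869, -0.2759,  0.1715]), array([ 0.5847, -0.2798,  0.1735])] near [ 0.5611 -0.3239  0.1187]
foot side pts w13 [array([ 0.5875, -0.2648,  0.1222]), array([ 0.597 , -0.2702,  0.1211])]
[ 0.57256258 -0.30542331  0.10938193]
```

Run:
```python
from h import *
a=load('w12'); b=load('w13')
for (u,v) in ((307,198),(450,180),(70,140)):
    T=a['color'][v-12:v+12,u-12:u+12]
    r=cv2.matchTemplate(b['color'],T,cv2.TM_CCOEFF_NORMED); _,s,_,l=cv2.minMaxLoc(r); u2,v2=l[0]+12,l[1]+12
    print((u,v),(u2,v2),round(s,3),onz(a,u,v,0).round(4),onz(b,u2,v2,0).round(4),dep(a,u,v).round(4),dep(b,u2,v2).round(4))
print(a['orientation'],b['orientation'])
```

```text
(307, 198) (213, 84) 0.742 [ 0.5927 -0.2535  0.    ] [ 0.5654 -0.1674  0.    ] [ 0.5929 -0.2533  0.0018] [ 0.5656 -0.1677  0.0012]
(450, 180) (163, 295) 0.969 [ 0.6942 -0.2931  0.    ] [ 0.4432 -0.2803  0.    ] [ 0.6841 -0.2846  0.0327] [ 0.5541 -0.2525  0.1732]
(70, 140) (62, 116) 0.998 [ 0.4611 -0.1342  0.    ] [ 0.4607 -0.1344  0.    ] [ 0.4603 -0.1338 -0.0013] [ 0.4601 -0.134  -0.001 ]
[ 0.96017138 -0.24350735 -0.03370958  0.13281098] [ 0.96022646 -0.24335704 -0.03430144  0.13253645]
```

The fixed table points agree between the two wrist frames (within 0.4 mm). The key itself was leaning earlier and has now settled: both balls are level at z≈0.109. The bar centre is +5.8 mm along tool x, so I'll re-centre and grip.

Call:
{"op": "step_arm", "data": {"slide": [[2,0,0],[2,0,0],[1.8,0,0],[0,0,0]], "twist": [0,0,0,0]}}

```text
time: 14.35
position: [0.5757, -0.3, 0.1097]
tool_rot: [0.859, 0.512, 0.0, -0.0]
ft_force: [-0.1, 0.5, -0.9]
grip_width: 0.0237
```

Call:
{"op": "step_arm", "data": {"slide": [[0,0,0],[0,0,0],[0,0,0],[0,0,0],[0,0,0],[0,0,0]], "twist": [0,0,0,0,0,0], "jaw": 8, "force": 30}}

```text
time: 14.85
position: [0.5755, -0.3007, 0.1097]
tool_rot: [0.859, 0.512, 0.0, 0.0]
ft_force: [0.9, -0.2, -0.2]
grip_width: 0.0115
```

Run:
```python
from h import *
c=snap('side','s14'); w=snap('wrist','w14'); p,M=tool(); print(p,robot.get_obs()['grip_width'],robot.get_obs()['ft_force'])
a=cv2.resize(c['color'][230:370,240:380],None,fx=4,fy=4,interpolation=cv2.INTER_CUBIC)
b=cv2.resize(w['color'][160:400,210:430],(514,560),interpolation=cv2.INTER_CUBIC)
cv2.imwrite('pics/s14z.png',cv2.resize(np.hstack([a,b]),(800,417)))
g=cv2.cvtColor(w['color'],cv2.COLOR_BGR2GRAY)
print(cv2.HoughCircles(cv2.GaussianBlur(g,(3,3),1),cv2.HOUGH_GRADIENT,1,30,param1=120,param2=22,minRadius=22,maxRadius=42))
```

```text
[ 0.57552566 -0.30067762  0.10968928] 0.01198446286294426 [-0.20430685  0.0195701  -0.42285679]
[[[315.5 239.5  29.4]]]
```

View pics/s14z.png

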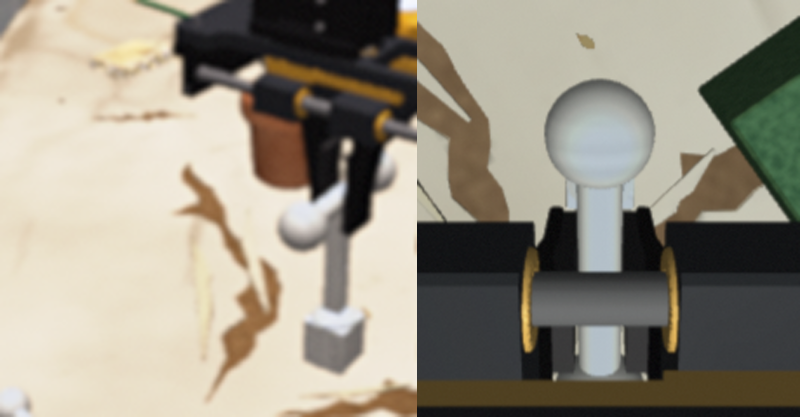

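The bar is gripped at its centre with the pads also on the shaft. Next I'll locate the left spindle in the top and side pictures.

Run:
```python
from h import *
w=load('w14'); p,M=tool()
u,v=210+(600-417)/.745/2.336-.3,160+132/.745/2.333-.3
print('far ball tool', (M.T@(ball(w,u,v)-p)*1000).round(1))
c=load('top0'); cv2.imwrite('pics/sp_t.png',cv2.resize(c['color'][165:210,195:245],None,fx=14,fy=13,interpolation=cv2.INTER_CUBIC))
s=load('side0'); cv2.imwrite('pics/sp_s.png',cv2.resize(s['color'][185:240,340:410],None,fx=10,fy=10,interpolation=cv2.INTER_CUBIC))
```

```text
far ball tool [37.9 -1.7 -0.7]
```

View pics/sp_t.png

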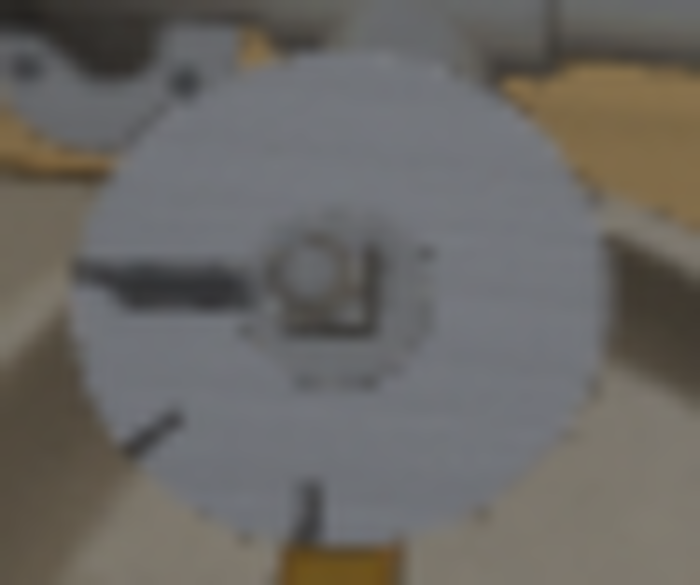

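View pics/sp_s.png

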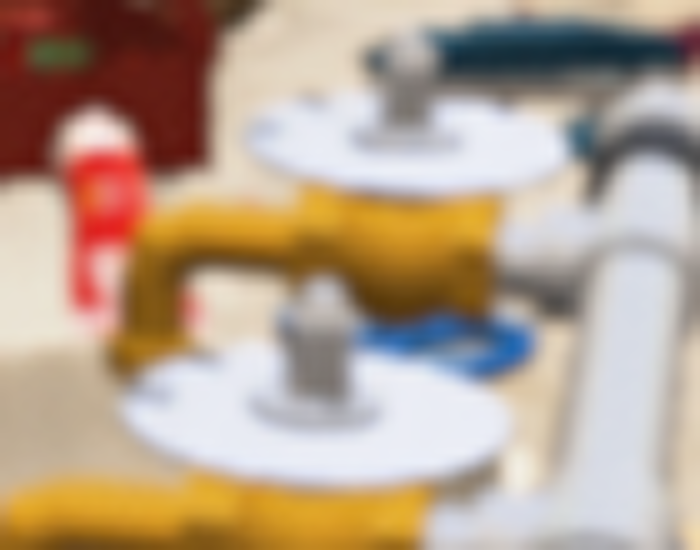

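Run:
```python
from h import *
t=load('top0'); s=load('side0')
print('tip top z=.183',onz(t,216.9,185.46,.183).round(4))
o1,d1=ray(t,216.9,185.46); o2,d2=ray(s,340+413/10-.45,185+42/10-.45)
A=np.c_[d1,-d2]; k=np.linalg.lstsq(A,o2-o1,rcond=None)[0]; print('tri',(o1+k[0]*d1).round(4),(o2+k[1]*d2).round(4))
for z in(.15,.155): print('dial',z,onz(t,219.0,187.5,z).round(4))
# pointer
a=onz(t,195+245/14-.46,165+290/13-.46,.158); b=onz(t,195+80/14-.46,165+272/13-.46,.158); d=b-a; print('pointer',a,b,np.degrees(np.arctan2(d[1],d[0])))
# right tip from zoom 'valves' (589,188)/4
P=onz(t,170+586/4-.4,150+186/4-.4,.183); print('right tip',P)
q=onz(t,216.9,185.46,.183)-P; print(q,np.linalg.norm(q),np.degrees(np.arctan2(q[1],q[0])))
# marks half & open relative
C=onz(t,219,187.5,.155)
for n,(x,y) in dict(half=(152,435),open=(312,515)).items():
    m=onz(t,195+x/14-.46,165+y/13-.46,.155)-C; print(n,np.degrees(np.arctan2(m[1],m[0])),np.linalg.norm(m))
```

```text
tip top z=.183 [0.6259 0.138  0.183 ]
tri [0.6262 0.1383 0.1811] [0.6275 0.1383 0.1813]
dial 0.15 [0.6267 0.1393 0.15  ]
dial 0.155 [0.626  0.1384 0.155 ]
pointer [0.62699884 0.15287682 0.158     ] [0.63018966 0.17836179 0.158     ] 82.86347431450176
right tip [ 0.60224843 -0.06977576  0.183     ]
[0.02364566 0.2077847  0.        ] 0.2091257988720452 83.50773639842069
half 127.71460032596173 0.036733072424032516
open 173.25385411626638 0.036134368116768005
```

The spindle is at (0.626, 0.138), and the top ray, the triangulation and the dial centre agree. The header's y direction is 83.2°, and the half mark is at 127.7° (45° on). I'll lift and carry over.

Call:
{"op": "step_arm", "data": {"slide": [[0,0,-3],[0,0,-8],[0,0,-16],[0,0,-20],[0,0,-20],[0,0,-20],[0,0,-20],[0,0,-20],[0,0,-20],[0,0,-20],[0,0,-20],[0,0,-16],[0,0,-10],[0,0,-4],[0,0,0]], "twist": [0,0,0,-2.7,-2.7,-2.7,-2.7,-2.7,-2.7,-2.7,-2.7,0,0,0,0]}}

```text
time: 16.2
position: [0.5755, -0.3006, 0.3277]
tool_rot: [0.748, 0.664, 0.0, 0.001]
ft_force: [0.6, -0.1, -2.1]
grip_width: 0.0118
```

Call:
{"op": "step_arm", "data": {"slide": [[10,-0.1,0],[20,-0.1,0],[27,-0.2,0],[27,-0.2,0],[27,-0.2,0],[27,-0.2,0],[27,-0.2,0],[27,-0.2,0],[27,-0.2,0],[27,-0.2,0],[27,-0.2,0],[27,-0.2,0],[27,-0.2,0],[27,0,0],[27,0,0],[27,0,0],[20,0,0],[10,0,0],[4,0,0],[0,0,0]], "twist": [0,0,0,0,0,0,0,0,0,0,0,0,0,0,0,0,0,0,0,0]}}

```text
time: 17.87
position: [0.625, 0.1393, 0.3256]
tool_rot: [0.748, 0.664, -0.001, -0.001]
ft_force: [0.2, -0.4, -2.4]
grip_width: 0.012
```

Run:
```python
from h import *
w=snap('wrist','w15'); s=snap('side','s15'); t=snap('top','t15'); p,M=tool(); o=robot.get_obs(); print(o['time'],p,M[:,0],o['grip_width'],o['ft_force'])
print((M.T@(np.array([.626,.138,.183])-p)*1000).round(1))
cv2.imwrite('pics/s15z.png',cv2.resize(s['color'][120:260,310:450],None,fx=4,fy=4,interpolation=cv2.INTER_CUBIC))
```

```text
18.0167 [0.62552524 0.13733194 0.32634396] [ 1.20401546e-01  9.92724928e-01 -8.27202165e-04] 0.011489270149937652 [ 0.10751797  0.88565039 -1.12687474]
[  0.8   0.5 143.3]
```

View pics/w15.png

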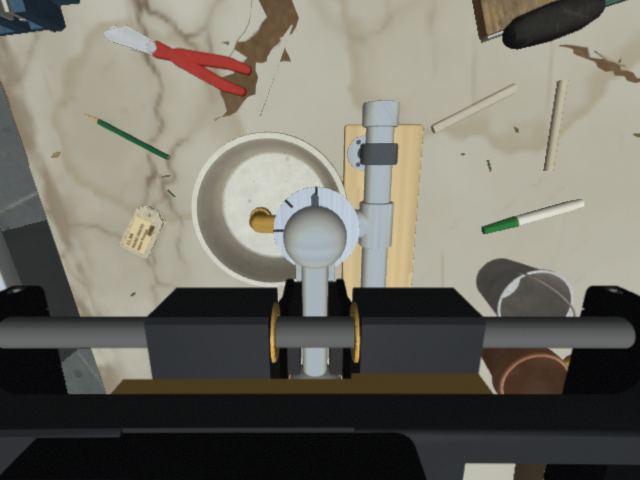

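View pics/s15z.png

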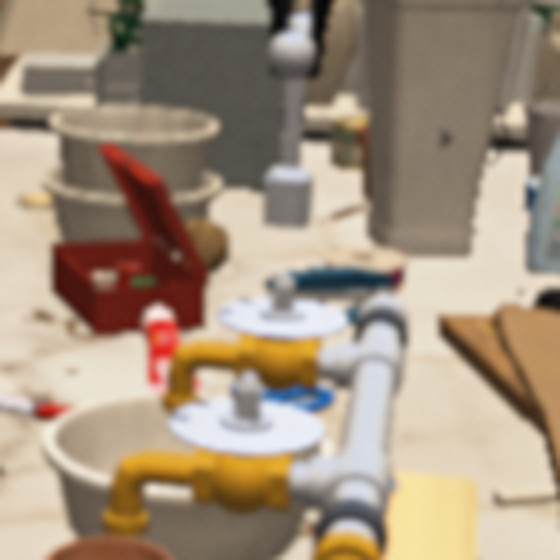

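Run:
```python
from h import *
w=load('w15'); s=load('s15'); t=load('t15'); p,M=tool()
g=cv2.cvtColor(w['color'],cv2.COLOR_BGR2GRAY)
print(cv2.HoughCircles(cv2.GaussianBlur(g,(3,3),1),cv2.HOUGH_GRADIENT,1,30,param1=120,param2=22,minRadius=25,maxRadius=38))
print('far ball tool', (M.T@(ball(w,314.5,238)-p)*1000).round(1))
q=np.array([.626,.138])
for z in (.27,.216,.183): print(((proj(s,np.r_[q,z])-[310,120])*4).round(1))
cv2.imwrite('pics/s15y.png',cv2.resize(s['color'][120:210,350:410],None,fx=9,fy=6.6,interpolation=cv2.INTER_CUBIC))
cv2.imwrite('pics/t15z.png',cv2.resize(t['color'][110:240,120:300],None,fx=4,fy=4,interpolation=cv2.INTER_CUBIC))
```

```text
[[[314.5 236.5  31.8]
  [532.5 309.5  35.2]
  [536.5 391.5  36.3]]]
far ball tool [39.6 -2.6 -0.7]
[290.3 135.6]
[284.6 221.4]
[281.3 272.5]
```

View pics/s15y.png

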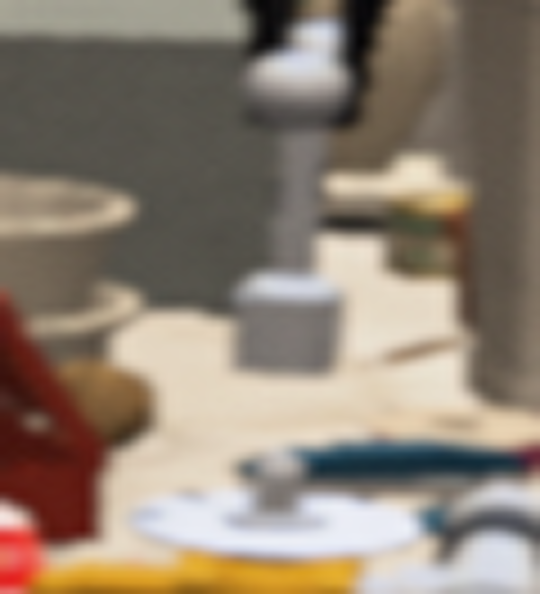

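View pics/t15z.png

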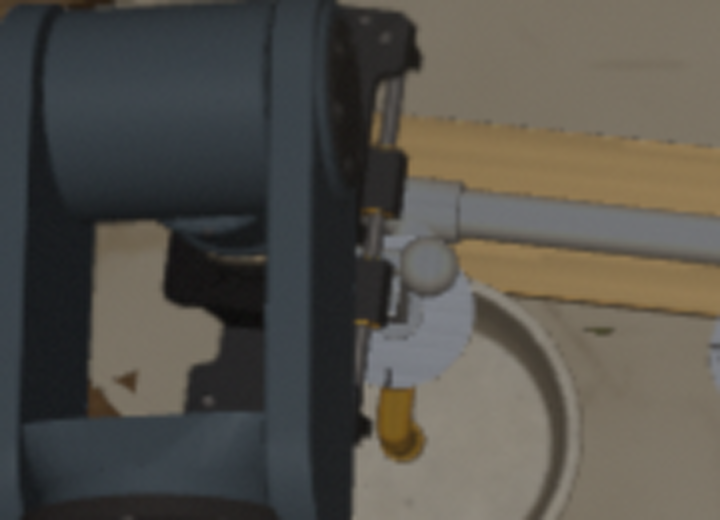

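Run:
```python
from h import *
s=load('s15'); t=load('t15'); p,M=tool()
f=lambda x,y:(350+x/9-.45,120+y/6.6-.4)
print('near ball',(M.T@(ball(s,*f(298,95))-p)*1000).round(1))
for n,q in dict(sock=(287,340),sock2=(287,320),sh1=(297,165),sh2=(295,200),sh3=(293,250)).items(): print(n,(M.T@(dep(s,*f(*q))-p)*1000).round(1))
q=(120+430/4-.4,110+266/4-.4); print('near ball top',(M.T@(ball(t,*q)-p)*1000).round(1),(M.T@(onz(t,*q,.327)-p)*1000).round(1))
```

```text
near ball [-39.3   0.8   1.9]
sock [-14.5   1.7  96.1]
sock2 [-12.3   1.   89. ]
sh1 [-6.4 -0.5 32.3]
sh2 [-4.1 -0.4 45.7]
sh3 [-7.4  0.5 63.7]
near ball top [-44.3  -0.2  -1.8] [-44.1  -0.   -0.6]
```

The key hangs upright and is centred in the grip, and its axis is within 1 mm of the spindle. I'll descend gently.

Call:
{"op": "step_arm", "data": {"slide": [[0.8,0.2,4],[0,0,6],[0,0,6],[0,0,6],[0,0,4],[0,0,3],[0,0,2],[0,0,2],[0,0,2],[0,0,2],[0,0,2],[0,0,2],[0,0,2],[0,0,0],[0,0,0]], "twist": [0,0,0,0,0,0,0,0,0,0,0,0,0,0,0]}}

```text
time: 19.27
position: [0.6259, 0.1395, 0.2835]
tool_rot: [0.748, 0.664, 0.0, -0.0]
ft_force: [0.5, 0.4, -3.1]
grip_width: 0.0118
```

Run:
```python
from h import *
s=snap('side','s16'); p,M=tool(); o=robot.get_obs(); print(p,o['ft_force'],o['moment'])
cv2.imwrite('pics/s16y.png',cv2.resize(s['color'][130:220,350:410],None,fx=9,fy=6.6,interpolation=cv2.INTER_CUBIC))
```

```text
[0.62591715 0.13951446 0.28357029] [ 0.25602246  0.79246237 -3.17381665] [ 0.09170608 -0.07987293 -0.00442063]
```

View pics/s16y.png

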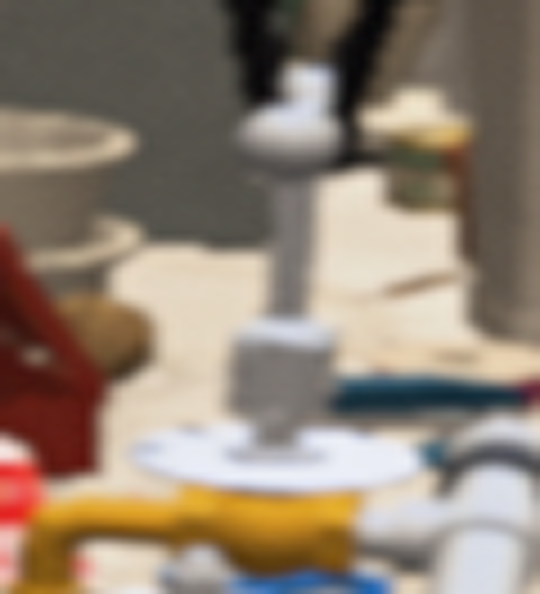

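The socket is over the cone with no resistance, so I'll continue down.

Call:
{"op": "step_arm", "data": {"slide": [[0,0,1.5],[0,0,1.5],[0,0,1.5],[0,0,1.5],[0,0,1.5],[0,0,1.5],[0,0,1.5],[0,0,0],[0,0,0]], "twist": [0,0,0,0,0,0,0,0,0]}}

```text
time: 20.07
position: [0.626, 0.1394, 0.2729]
tool_rot: [0.748, 0.664, -0.0, -0.0]
ft_force: [-0.2, 0.6, -1.7]
grip_width: 0.0116
```

Call:
{"op": "step_arm", "data": {"slide": [[0,0,1.5],[0,0,1.5],[0,0,1],[0,0,0.5],[0,0,0],[0,0,0]], "twist": [0,0,0,0,0,0]}}

```text
time: 20.57
position: [0.626, 0.1394, 0.2686]
tool_rot: [0.748, 0.664, 0.0, -0.0]
ft_force: [-0.3, 1.3, -1.7]
grip_width: 0.0114
```

Run:
```python
from h import *
s=snap('side','s17'); p,M=tool(); o=robot.get_obs(); print(p,o['ft_force'],o['moment'])
cv2.imwrite('pics/s17y.png',cv2.resize(s['color'][130:220,350:410],None,fx=9,fy=6.6,interpolation=cv2.INTER_CUBIC))
```

```text
[0.62599204 0.13942613 0.26856774] [ 0.95672616  1.72693629 -1.26206187] [ 0.3656625  -0.20670651  0.00774726]
```

View pics/s17y.png

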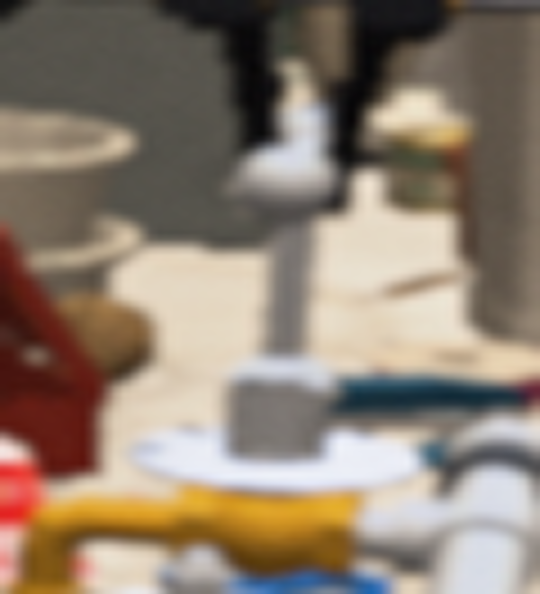

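The socket is down at the dial. I'll let go.

Call:
{"op": "step_arm", "data": {"slide": [[0,0,0],[0,0,0],[0,0,0],[0,0,0],[0,0,0],[0,0,0],[0,0,0],[0,0,0]], "twist": [0,0,0,0,0,0,0,0], "jaw": 36}}

```text
time: 21.28
position: [0.626, 0.1393, 0.2687]
tool_rot: [0.748, 0.664, -0.0, 0.0]
ft_force: [0.5, -0.6, 1.0]
grip_width: 0.036
```

Run:
```python
from h import *
s=snap('side','s18'); w=snap('wrist','w18'); t=snap('top','t18'); p,M=tool(); o=robot.get_obs(); print(p,o['ft_force'],o['grip_width'])
a=cv2.resize(s['color'][130:220,350:410],None,fx=9,fy=6.6,interpolation=cv2.INTER_CUBIC)[:594,:400]
b=w['color'][130:430,200:420]; b=cv2.resize(b,(400,545)); b=cv2.copyMakeBorder(b,0,49,0,0,cv2.BORDER_CONSTANT)
cv2.imwrite('pics/s18y.png',np.hstack([cv2.resize(s['color'][130:220,350:410],(400,594),interpolation=cv2.INTER_CUBIC),b]))
f=lambda x,y:(350+x/6.667-.45,130+y/6.6-.4)
```

```text
[0.6259748  0.13935388 0.26865948] [0.85459587 0.00227649 0.37378846] 0.03590051131670672
```

View pics/s18y.png

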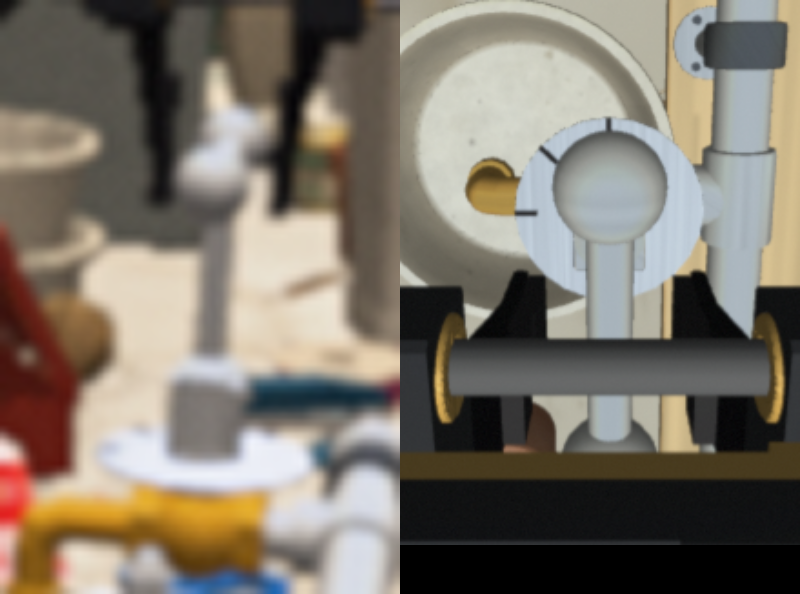

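Run:
```python
from h import *
s=load('s18'); w=load('w18'); p,M=tool()
f=lambda x,y:(350+x/6.667-.45,130+y/6.6-.4)
N=ball(s,*f(212,182)); F=ball(w,200+(610-400)/400*220-.3,130+188/545*300-.3)
print('near',N.round(4),'far',F.round(4),'mid',((N+F)/2).round(4),np.linalg.norm(F-N), (M.T@((N+F)/2-p)*1000).round(1))
for q in ((206,410),(213,300),(217,240)):print(dep(s,*f(*q)).round(4))
# side predicted axis vs observed
for z in (.245,.2,.175,.161): print(z,(proj(s,[.626,.138,z])-[350,130])*[6.667,6.6])
```

```text
near [0.6221 0.0994 0.2694] far [0.6292 0.1789 0.2694] mid [0.6257 0.1391 0.2694] 0.07986034505328521 [-0.3 -0.3 -0.7]
[0.6264 0.1257 0.177 ]
[0.6267 0.1365 0.2171]
[0.6265 0.1309 0.2414]
0.245 [212.75346416 223.84169597]
0.2 [205.01568608 340.38341656]
0.175 [200.78250799 403.8174299 ]
0.161 [198.43238113 438.93675644]
```

Let go: the balls are level, and the bar centre is at z = 0.2694 against 0.269 nominal, at (0.6257, 0.1391). It is upright and fully down. Now I'll take it again by the bar and turn.

Call:
{"op": "step_arm", "data": {"slide": [[0,0,0],[0,0,0],[0,0,0],[0,0,0],[0,0,0],[0,0,0],[0,0,0],[0,0,0]], "twist": [0,0,0,0,0,0,0,0], "jaw": 8, "force": 45}}

```text
time: 22.1
position: [0.6261, 0.1394, 0.2687]
tool_rot: [0.748, 0.664, 0.0, 0.0]
ft_force: [0.5, 0.6, 0.0]
grip_width: 0.0111
```

Call:
{"op": "step_arm", "data": {"slide": [[0,0,0],[0,0,0],[0,0,0],[0,0,0],[0,0,0],[0,0,0],[0,0,0],[0,0,0],[0,0,0],[0,0,0],[0,0,0],[0,0,0],[0,0,0],[0,0,0],[0,0,0],[0,0,0],[0,0,0],[0,0,0]], "twist": [-1.5,-2.9,-2.9,-2.9,-2.9,-2.9,-2.9,-2.9,-2.9,-2.9,-2.9,-2.9,-2.9,-2.9,-2.9,-2.9,0,0]}}

```text
time: 23.6
position: [0.6262, 0.1395, 0.2687]
tool_rot: [0.438, 0.899, 0.0, 0.0]
ft_force: [0.5, 0.7, -0.5]
grip_width: 0.0117
```

Run:
```python
from h import *
s=snap('side','s19'); w=snap('wrist','w19'); t=snap('top','t19'); p,M=tool(); o=robot.get_obs(); print(o['time'],p,o['ft_force'],o['moment'],o['grip_width'],np.degrees(np.arctan2(M[1,0],M[0,0])))
cv2.imwrite('pics/w19z.png',cv2.resize(w['color'][130:380,180:460],None,fx=2.4,fy=2.4,interpolation=cv2.INTER_CUBIC))
cv2.imwrite('pics/t19z.png',cv2.resize(t['color'][140:240,170:280],None,fx=6,fy=6,interpolation=cv2.INTER_CUBIC))
```

```text
23.75 [0.62613803 0.13943899 0.26866269] [1.25916612 0.23963091 0.78126865] [ 0.16749435 -0.29952385 -0.19162297] 0.011233931880196092 128.1022527485552
```

View pics/w19z.png

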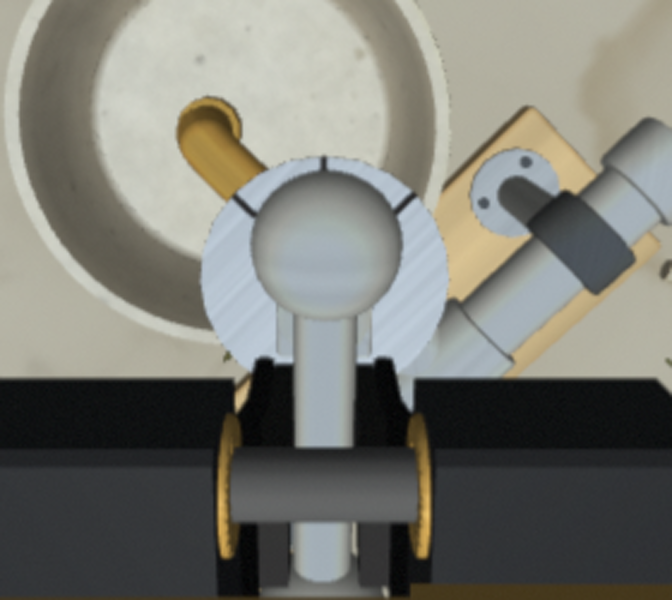

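View pics/t19z.png

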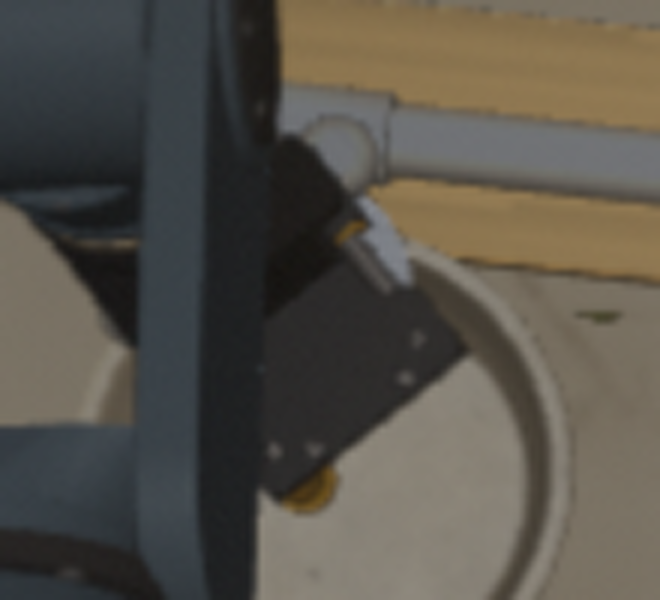

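The tool is at 128.1°, level with the half mark, but the valve lags by the play and the ball hides the pointer. I'll turn about 4° more, then let go, back off and look.

Call:
{"op": "step_arm", "data": {"slide": [[0,0,0],[0,0,0],[0,0,0],[0,0,0],[0,0,0]], "twist": [-2,-2,0,0,0]}}

```text
time: 24.17
position: [0.6261, 0.1394, 0.2686]
tool_rot: [0.406, 0.914, 0.0, 0.0]
ft_force: [-0.2, 1.5, -1.1]
grip_width: 0.0117
```

Call:
{"op": "step_arm", "data": {"slide": [[0,0,0],[0,0,0],[0,0,0],[0,0,0],[0,0,0],[0,0,0]], "twist": [0,0,0,0,0,0], "jaw": 36}}

```text
time: 24.67
position: [0.6259, 0.1393, 0.2687]
tool_rot: [0.405, 0.914, -0.0, -0.0]
ft_force: [0.3, -0.0, 0.0]
grip_width: 0.0347
```

Call:
{"op": "step_arm", "data": {"slide": [[0,0,-5],[0,0,-10],[0,0,-15],[0,0,-15],[0,0,-15],[0,0,-10],[-10,0,0],[-20,0,0],[-25,0,0],[-25,0,0],[-20,0,0],[0,0,0],[0,0,0]], "twist": [0,0,0,0,0,0,0,0,0,0,0,0,0]}}

```text
time: 25.75
position: [0.6935, 0.0637, 0.3373]
tool_rot: [0.406, 0.914, -0.0, -0.001]
ft_force: [0.2, 0.2, 0.6]
grip_width: 0.036
```

Run:
```python
from h import *
s=snap('side','s20'); w=snap('wrist','w20'); t=snap('top','t20'); p,M=tool(); o=robot.get_obs(); print(o['time'],p,o['ft_force'])
a=cv2.resize(t['color'][150:250,180:280],None,fx=4,fy=4,interpolation=cv2.INTER_CUBIC)
b=cv2.resize(s['color'][130:230,330:430],None,fx=4,fy=4,interpolation=cv2.INTER_CUBIC)
cv2.imwrite('pics/f20.png',np.hstack([a,b]))
```

```text
25.9 [0.69243859 0.06579599 0.33825428] [-0.01447189 -0.16705067  0.50499177]
```

View pics/f20.png

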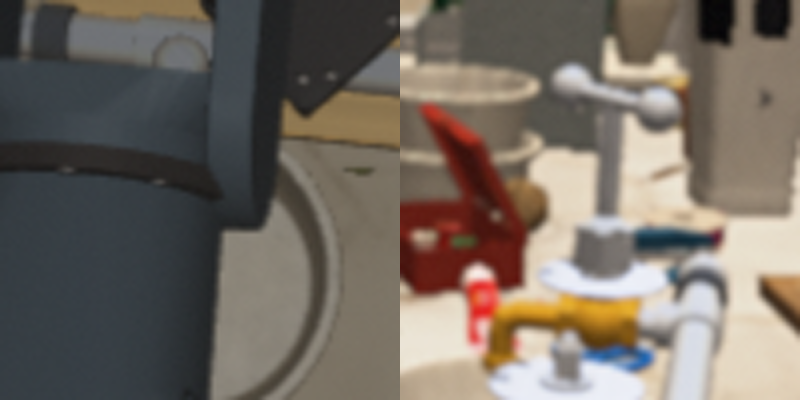

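View pics/w20.png

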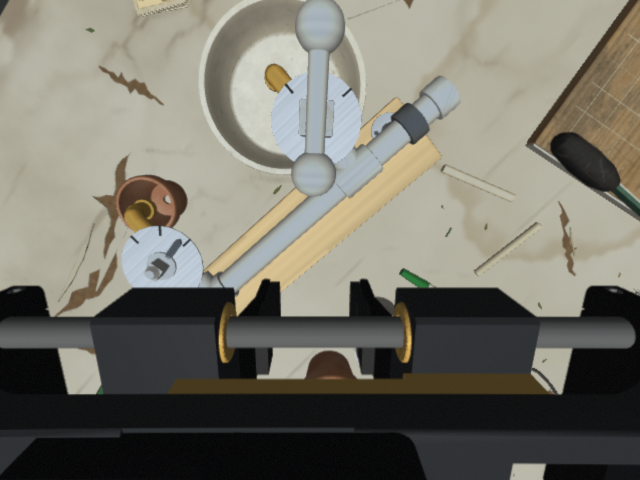

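The key stands free and upright, and the right valve's pointer is still at shut. The bar hides the left pointer in this view, so I'll sidestep the camera.

Call:
{"op": "step_arm", "data": {"slide": [[0,-10,0],[0,-20,0],[0,-20,0],[0,-20,0],[0,-20,0],[0,-10,0],[0,0,0],[0,0,0]], "twist": [0,0,0,0,0,0,0,0]}}

```text
time: 26.57
position: [0.6189, -0.0017, 0.3393]
tool_rot: [0.406, 0.914, 0.0, 0.001]
ft_force: [1.0, 0.5, 0.2]
grip_width: 0.0359
```

Run:
```python
from h import *
w=snap('wrist','w21'); p,M=tool(); o=robot.get_obs(); print(o['time'],p,o['ft_force'])
q=proj(w,[.626,.139,.159]); print(q)
u,v=q.astype(int); u0=max(0,u-90);v0=max(0,v-70); print(u0,v0)
cv2.imwrite('pics/w21z.png',cv2.resize(w['color'][v0:v0+140,u0:u0+180],None,fx=4.4,fy=4.2,interpolation=cv2.INTER_CUBIC))
```

```text
26.6167 [ 0.61936389 -0.00140126  0.33909237] [ 0.42343318 -0.17944161 -0.57267348]
[425.10251314 123.19940779]
335 53
```

View pics/w21z.png

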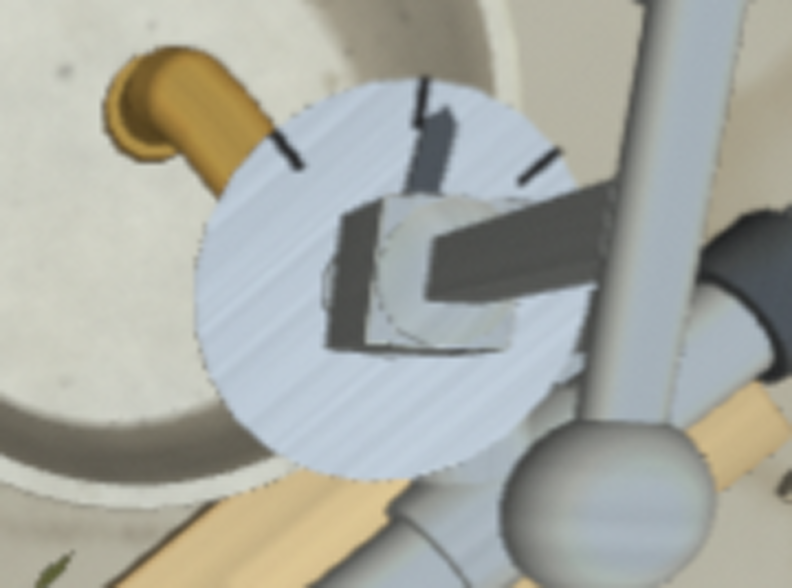

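Run:
```python
from h import *
w=load('w21')
g=lambda x,y,z:onz(w,335+x/4.4-.4,53+y/4.2-.4,z)
ang=lambda d:np.degrees(np.arctan2(d[1],d[0]))
C=g(393,279,.155); print('dial ctr',C)
P=g(440,110,.158); B=g(424,192,.158); print('ptr tip',P,'dir',ang(P-B))
for c in (np.array([.626,.139,0]),C): print('about',c[:2],'ptr',ang(P-c),np.linalg.norm((P-c)[:2]),[ (n,round(ang(g(*q,.155)-c),1)) for n,q in dict(shut=(552,156),shut_in=(522,183),half=(425,78),half_in=(419,125),open=(276,133),open_in=(299,166)).items()])
```

```text
dial ctr [0.62326568 0.14176513 0.155     ]
ptr tip [0.60525392 0.16985423 0.158     ] dir 126.09687202365171
about [0.626 0.139] ptr 123.91649664683665 0.03718041491904909 [('shut', np.float64(85.6)), ('shut_in', np.float64(85.5)), ('half', np.float64(128.6)), ('half_in', np.float64(128.3)), ('open', np.float64(170.9)), ('open_in', np.float64(170.9))]
about [0.62326568 0.14176513] ptr 122.66947945109314 0.03336796046830165 [('shut', np.float64(81.3)), ('shut_in', np.float64(80.1)), ('half', np.float64(128.0)), ('half_in', np.float64(127.5)), ('open', np.float64(174.2)), ('open_in', np.float64(175.2))]
```

The pointer reads about 124–126° against the half mark at 128°. That is within tolerance but 3–5° short, with several seconds spare. I'll retrace my moves exactly, re-grip and turn 4.5° more.

Call:
{"op": "step_arm", "data": {"slide": [[0,10,0],[0,20,0],[0,20,0],[0,20,0],[0,20,0],[0,10,0],[10,0,0],[20,0,0],[25,0,0],[25,0,0],[20,0,0],[0,0,0],[0,0,0]], "twist": [0,0,0,0,0,0,0,0,0,0,0,0,0]}}

```text
time: 27.7
position: [0.6249, 0.1404, 0.339]
tool_rot: [0.405, 0.915, -0.0, 0.0]
ft_force: [-0.3, 0.6, 0.0]
grip_width: 0.0363
```

Run:
```python
from h import *
w=snap('wrist','w22'); s=snap('side','s22'); p,M=tool(); print(p)
cv2.imwrite('pics/w22z.png',cv2.resize(w['color'][130:400,200:430],None,fx=2.2,fy=2.2))
a=cv2.resize(s['color'][120:220,340:420],None,fx=6,fy=5.9,interpolation=cv2.INTER_CUBIC); cv2.imwrite('pics/s22z.png',a)
```

```text
[0.62620628 0.13898514 0.33886511]
```

View pics/w22z.png

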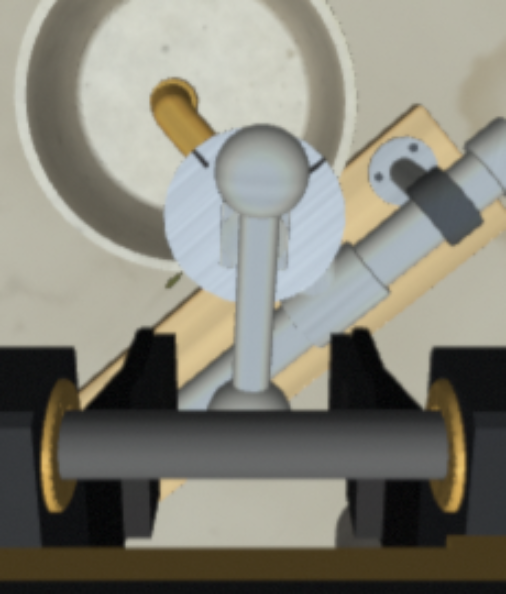

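View pics/s22z.png

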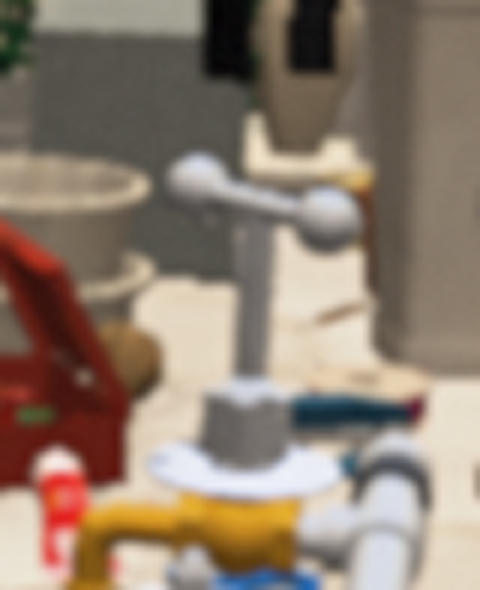

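The key is straddled cleanly and upright. Descend, grip and turn.

Call:
{"op": "step_arm", "data": {"slide": [[0,0,10],[0,0,15],[0,0,15],[0,0,15],[0,0,10],[0,0,5],[0,0,0],[0,0,0]], "twist": [0,0,0,0,0,0,0,0]}}

```text
time: 28.47
position: [0.6264, 0.139, 0.2685]
tool_rot: [0.406, 0.914, 0.0, 0.0]
ft_force: [0.3, -0.3, 1.4]
grip_width: 0.0361
```

Call:
{"op": "step_arm", "data": {"slide": [[0,0,0],[0,0,0],[0,0,0],[0,0,0],[0,0,0],[0,0,0],[0,0,0],[0,0,0]], "twist": [0,0,0,0,0,0,0,0], "jaw": 8}}

```text
time: 29.13
position: [0.6263, 0.1395, 0.2691]
tool_rot: [0.406, 0.914, 0.0, 0.0]
ft_force: [-0.0, 0.6, 2.5]
grip_width: 0.0116
```

Call:
{"op": "step_arm", "data": {"slide": [[0,0,0],[0,0,0],[0,0,0],[0,0,0],[0,0,0],[0,0,0]], "twist": [-1.5,-1.5,-1.5,0,0,0]}}

```text
time: 29.63
position: [0.6263, 0.1395, 0.2691]
tool_rot: [0.37, 0.929, 0.0, 0.0]
ft_force: [-0.0, 0.8, 3.4]
grip_width: 0.0119
```

Call:
{"op": "step_arm", "data": {"slide": [[0,0,0],[0,0,0],[0,0,0],[0,0,0],[0,0,0],[0,0,0]], "twist": [0,0,0,0,0,0], "jaw": 36}}

```text
time: 30.13
position: [0.6258, 0.1393, 0.2683]
tool_rot: [0.369, 0.929, -0.0, -0.0]
ft_force: [-0.2, -0.4, 0.2]
grip_width: 0.0347
```

Call:
{"op": "step_arm", "data": {"slide": [[0,0,-5],[0,0,-10],[0,0,-15],[0,0,-15],[0,0,-15],[0,0,-10],[-10,0,0],[-20,0,0],[-25,0,0],[-25,0,0],[-20,0,0],[0,-20,0],[0,-25,0],[0,-25,0],[0,-20,0],[0,-10,0],[0,0,0],[0,0,0]], "twist": [0,0,0,0,0,0,0,0,0,0,0,0,0,0,0,0,0,0]}}

```text
time: 31.63
position: [0.6306, -0.0023, 0.3386]
tool_rot: [0.37, 0.929, 0.0, 0.0]
ft_force: [-0.5, -0.6, 0.8]
grip_width: 0.0358
```

Run:
```python
from h import *
w=snap('wrist','w23'); s=snap('side','s23'); p,M=tool(); o=robot.get_obs(); print(o['time'],p,o['ft_force'],o['grip_width'])
q=proj(w,[.626,.139,.159]); u,v=q.astype(int); u0=max(0,u-90);v0=max(0,v-70); print(u0,v0)
cv2.imwrite('pics/w23z.png',cv2.resize(w['color'][v0:v0+140,u0:u0+180],None,fx=4.4,fy=4.2,interpolation=cv2.INTER_CUBIC))
a=cv2.resize(s['color'][120:220,340:420],None,fx=6,fy=5.9,interpolation=cv2.INTER_CUBIC); cv2.imwrite('pics/s23z.png',a)
```

```text
31.7333 [ 0.63095292 -0.00147324  0.33859853] [ 0.45542935  0.15133693 -0.12228531] 0.036165795126407475
335 52
```

View pics/w23z.png

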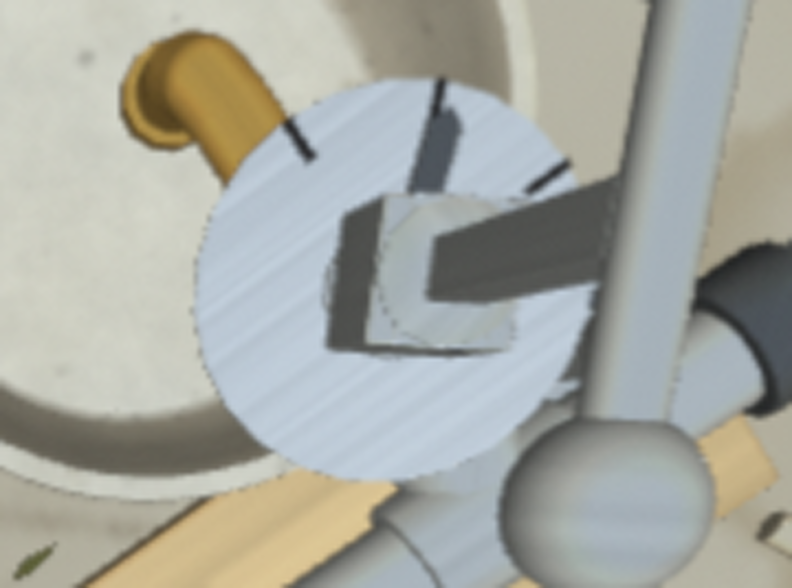

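View pics/s23z.png

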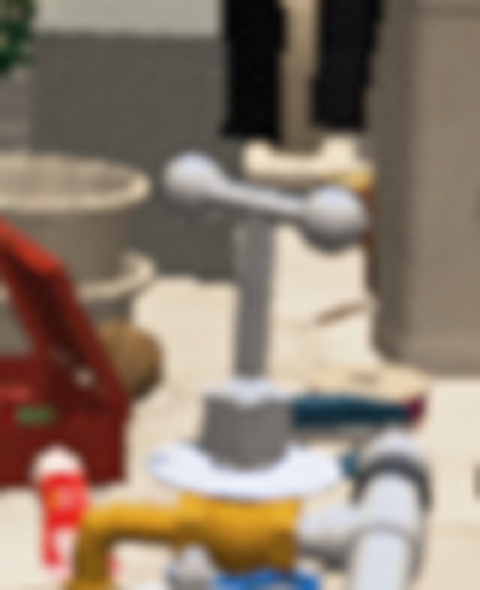

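Run:
```python
from h import *
w=load('w23'); s=load('s23')
g=lambda x,y,z:onz(w,335+x/4.4-.4,52+y/4.2-.4,z)
ang=lambda d:np.degrees(np.arctan2(d[1],d[0]))
P=g(448,110,.158); B=g(429,192,.158); print('dir',ang(P-B))
for c in (np.array([.626,.139,0]),g(394,279,.155)): print(c[:2],'ptr',ang(P-c),[ (n,round(ang(g(*q,.155)-c),1)) for n,q in dict(shut=(560,168),half=(440,88),open=(298,140)).items()])
f=lambda x,y:(340+x/6-.42,120+y/5.9-.42)
b1=ball(s,*f(193,178)); b2=ball(s,*f(333,215)); print('balls',b1,b2,(b1+b2)/2)
print('mid err from spindle mm', ((b1+b2)/2-[.626,.1385,.269])*1000)
t=snap('top','t23'); cv2.imwrite('pics/t23.png',t['color'])
```

```text
dir 128.45891065972802
[0.626 0.139] ptr 126.02453020507514 [('shut', np.float64(86.0)), ('half', np.float64(128.6)), ('open', np.float64(171.3))]
[0.62312089 0.14171372] ptr 124.77166762955042 [('shut', np.float64(81.4)), ('half', np.float64(127.8)), ('open', np.float64(175.0))]
balls [0.59942635 0.1706854  0.27313174] [0.65514491 0.11090484 0.27137837] [0.62728563 0.14079512 0.27225506]
mid err from spindle mm [1.28562802 2.29511995 3.25505599]
```

View pics/t23.png

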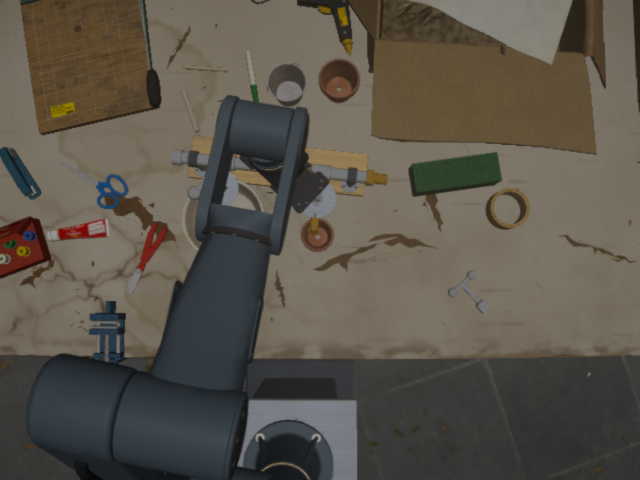

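The pointer is within 2–3° of half. The side view puts the bar about 3 mm high, but its pixels are coarse at that range, so I'll cross-check with the wrist camera's depth.

Run:
```python
from h import *
w=load('w23'); g=lambda x,y:(335+x/4.4-.4,52+y/4.2-.4)
print('ball',ball(w,*g(607,515)).round(4))
for q in ((630,300),(650,200),(670,100)): print('bar top',dep(w,*g(*q)).round(4))
for q in ((480,335),(378,330),(385,210)): print('sock shoulder (.189 exp)',dep(w,*g(*q)).round(4))
for q in ((250,260),(280,400),(550,250)): print('dial',dep(w,*g(*q)).round(4))
q=load('w18'); print('w18 dial/sock',[dep(q,*x).round(4) for x in ((272,230),(297,269),(332,269))])
c=load('side0'); s=load('s23')
cv2.imwrite('pics/cmpS.png',np.hstack([cv2.resize(load('s18')['color'][125:215,350:412],(390,560),interpolation=2),cv2.resize(s['color'][125:215,350:412],(390,560),interpolation=2)]))
```

```text
ball [0.6531 0.1111 0.2688]
bar top [0.6293 0.1291 0.2744]
bar top [0.621  0.1393 0.2727]
bar top [0.6124 0.1482 0.2733]
sock shoulder (.189 exp) [0.6371 0.1371 0.1903]
sock shoulder (.189 exp) [0.6233 0.1238 0.1903]
sock shoulder (.189 exp) [0.6073 0.1391 0.1878]
dial [0.5996 0.1224 0.1554]
dial [0.6263 0.1084 0.1552]
dial [0.6218 0.1344 0.2495]
w18 dial/sock [array([0.5928, 0.1582, 0.156 ]), array([0.6112, 0.1353, 0.189 ]), array([0.6357, 0.1321, 0.1883])]
```

View pics/cmpS.png

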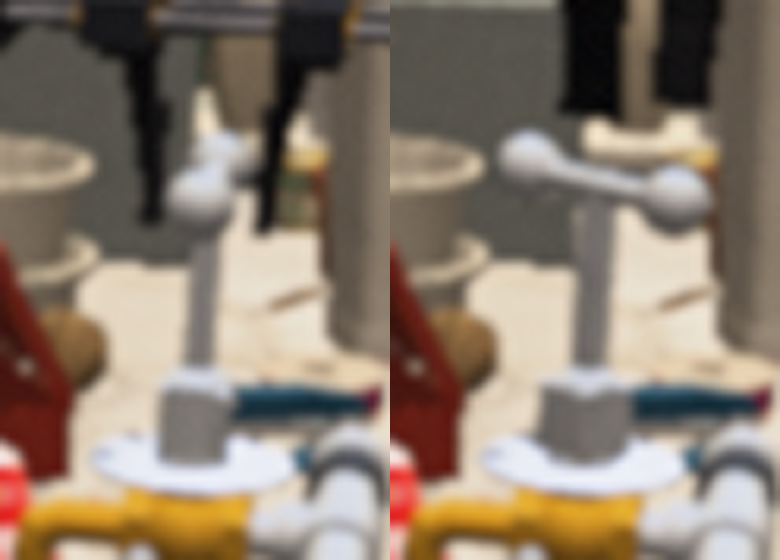

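The wrist depth shows the key fully down: ball at z = 0.2688 and socket shoulder at about 0.190 (0.189 expected). The robot is clear of everything, so I'll hand in.

```bash
python3 -c "
from rig import robot
print(robot.get_obs()['time']); print(robot.hand_in())"
```

```text
31.7833
the job is handed in; nothing more can be done
None
```

The valve over the cream bowl is set to about half open, the T-key is left standing on its spindle, and the job was handed in at 31.8 s. I got no verdict back.

**What I did:** I used the larger key, whose balls measured about 80 mm apart. The tool can't tilt, so I raised the key by its cross-bar about its foot on the table until it stood. I re-gripped it at the bar's centre, set it on the left spindle and let go. I then took it by the bar and turned the valve anticlockwise, let go and checked, and turned 4.5° more because the pointer was 3–5° short.

**Last checks:**
- **Pointer:** it stands at about 125–128°, with the half mark at 128°. That is within about 3°, against a tolerance of 8°.
- **Key:** the wrist camera shows it upright and fully down, with a ball at z = 0.2688 m (0.269 expected) and the socket shoulder at about 0.190 m (0.189 expected).
- **Robot:** the gripper is open and clear of everything.
- **Other valve, bowl and pot:** the right pointer was still at its shut mark when I looked after the first turn. The bowl and pot looked unmoved in the last top view; I judged all three by eye and did not measure them.

**One disagreement:** the side camera's ball estimate put the bar about 3 mm too high. I trusted the closer wrist camera, because one side-camera pixel covers about 2.6 mm at that range.

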